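# Clamp a sample cell with a rear-marked handwheel

## Robot

A 7-joint arm with a two-finger parallel gripper is mounted at the origin on the work surface. World frame = base frame: x ahead of the robot, y to its left, z up, the work surface at z = 0. Lengths are in m, angles in rad, forces in N, time in s.
With the tool pointing down it reaches from about 0.425 to 0.875 m from the base axis. Payload 4.7 kg.
Tool frame: the origin (TCP) lies midway between the tips of the shut fingers; the grasp point (between the pads) lies 19 mm behind it (manip.grip_point_offset is the distance from the TCP to the grasp point, in m); z points along the fingers, y is the direction in which the jaws open and shut (so a half turn about z gives the same grasp; the last joint's range is limited). The gripper opens to 85 mm and grips with 20 to 120 N. Pads are 22 mm wide; open, the fingers measure 114 mm over their backs; the gripper's body (76 mm by 85 mm) begins 54 mm behind the grasp point. The pads swing forward as they close: fully open they stand 13 mm farther back than shut.
Start: joints at [-1.092, 0.321, -0.07, 1.45, 0.023, 1.371, -0.057], TCP at [0.291, 0.581, 0.231] pointing down, gripper open.
Joint ranges: [-2.86, 2.86], [-0.3, 2.09], [-1.38, 1.24], [0.06, 2.45], [-1.56, 4.7], [0.09, 2.05], [-2.69, 2.69]. Speed limits (rad/s): [2.57, 2.57, 3.14, 3.14, 3.14, 3.14, 3.14].

## Interface

Orientations are given as a unit quaternion [w, x, y, z].
In Python, from bench import monitor, read_camera, manip gives the robot as it stands.
- The arm moves only by the tool move_arm, never from a script. Its arguments are lists of equal length, an entry for each row: "travel": the shift along the tool's x, y, z in m, a list of three; "rotation": the turn, a rotation vector about the tool's x, y, z in rad, a list of three; "claw": the finger opening in m, from 0 to 0.0854. A call has 1 to 5 rows; each row is the pose to reach, as a shift and turn from the pose measured when the call began, along the tool's axes at that moment; what a row does not reach only later rows make up. A row lasts 1/10 s, in which the tool goes at most 50 mm and 8.59 degrees, less where a joint would pass 70% of its speed; a pose out of reach is approached as far as the arm can. A call with a gripper value outside its range is refused whole. The fingers move at their own pace and stop on an object; the grip force is fixed at half the most. Time passes only in rows, so rows that repeat a pose let the fingers close. It gives the time, the measured TCP pose, the force and the opening at its end, in the units of the state.
- monitor.state(): the state, without advancing time (a new reading comes with each control period).
- read_camera(name): name is "scene" or "side" or "wrist"; returns a dict with "frame" (384x512x3 uint8, red, green, blue), "fx", "fy", "cx", "cy" (pixels), "dist_coeffs" ([k1, k2, p1, p2, k3] as OpenCV has them; the pictures are not rectified), "origin" and "rotation" of the camera in the world; the wrist camera has in their place "T_tool_cam" (4x4, takes a point from camera to tool coordinates, whose origin is the TCP and whose axes are the flange's). Camera axes: x right, y down, z forward; pixel columns grow to the right and rows downward; lengths in m; the calibration is good to about 2 mm. A picture is of the moment at which its call begins: read the wrist's pose just before it. There is no depth.
- manip.hand_in(): hands the job in, once; it reports no verdict.
The state is a dict: "t": time; "joints": joint angles; "joint_vel": joint speeds; "joint_torque": joint torques, N m; "tcp_pos": TCP position; "tool_rot": TCP orientation; "force": force on the tool from outside, world axes, zero at the start; "moment": the same for the moment, N m; "finger_gap": finger opening in m.
Only numpy, scipy, OpenCV 4.12 (cv2) and the standard library are available. Lean on these libraries where they do the work, as an engineer would, in place of code of your own. Each camera call takes 0.05 s, during which the arm holds its last target.

## Task

Stand the loose sample cell in the channel of the black clamp, between jaw and sprung stop, and let go of it. Then turn the handwheel clockwise (seen from above) until you feel the cell meet the sprung stop, and from there one more division of the scale, read by the pointer on the far side of the wheel. Do not overtighten; let go of the wheel and leave the objective, jar and post where they stand.

Things in the scene. Friction and masses are not known exactly. Their poses are not given: they have to be found in the camera images.
- cell_grip (a point): Sample cell, loose, dark steel body, bright grip block, about 0.16 kg: flat body 60 x 40 mm (its x, y), 22 mm high, with a grip block 30 x 24 mm (x, y), 24 mm high, centred on it (46 mm in all). This point is the centre of the grip block, 34 mm above the cell's underside; z up. In the clamp its 60 mm side lies along the clamp's x, either way round
- cell: The same sample cell; origin at the centre of its underside, axes as above
- nest (a point): Middle of the clamp's loading channel, on its floor 20 mm above the table; x away from the robot at yaw 0, y from handwheel to stop, z up. Two rails along y, 10 mm high, leave 66 mm in x for the cell's 60 mm side. In y at least 24 mm is free to each side at the start, for its 40 mm side. The sprung stop's face is set anew each time, 24 to 42 mm towards +y, and not measured: find it by feel
- jaw: Steel jaw of the clamp, driven by the handwheel; origin at the middle of its pushing face, at floor height. It moves towards +y of the nest, 30 mm per radian of the wheel (7.5 mm a division), and stays where it is when the wheel is let go
- wheel_grip (a point): Centre of the round aluminium handwheel, 64 mm in diameter, 26 mm high, vertical axis; this point is on the axis half-way up, 63 mm above the table, 115 mm from the nest towards its -y. Under it is a fixed drum 54 mm in diameter, with the scale on its far side; nothing else stands higher than 50 mm within 60 mm of the axis
- wheel (a joint): Handwheel angle, rad: 0 = jaw open, grows clockwise from above (closing), up to 1.75. It takes about 0.5 N m to turn and stays where left. Pushing the loose cell adds under 0.07 N m. At the stop, met between 0.4 and 1.1 rad, the moment steps up 0.12 N m (pad preload 4 N), then rises 1.0 N m per rad (33 N at the jaw per rad)
- pointer (a point): Lower part of the dark pointer lug on the wheel's rim, on the side away from the robot, 31.5 mm from the axis; it hangs over the fixed scale on the drum, whose divisions are 0.25 rad (7 mm along the pointer's path) apart
- objective: Bystander: microscope objective standing on its nose, 31 mm diameter, 52 mm high, origin at its underside; leave it alone
- vial: Bystander: amber jar, 36 mm diameter, 70 mm high, origin at its underside; leave it alone
- post: Bystander: steel optics post with a foot, 44 mm diameter, 75 mm high, origin at its underside; leave it alone
- clamp: The whole clamp, fixed to the table: black base plate 110 mm (x) by 250 mm (y), 20 mm high; origin under the nest, axes as there; plate from y = -155 to +95 mm. At -y the handwheel, then a jaw 44 mm wide, beyond the channel a sprung stop 50 mm wide; jaw and stop are 22 mm high (42 mm above the table)

How it is judged:
On the way:
1. The cell stands in the channel, let go of, with the jaw not yet closed on it (z of cell in the frame of nest between -0.003 and 0.003 m and x of cell in the frame of nest between -0.006 and 0.006 m and y of cell in the frame of nest between -0.012 and 0.023 m and contact force between the fingers and cell below 0.1 N and contact force between jaw and cell below 3 N), for 0.2 s.
At the end, for the whole second after the job is handed in: The cell stands flat and square in the channel (within 0.1 rad), the wheel is at rest and let go, one division past the contact with the stop within about 0.4 of a division: the jaw presses the cell with 9.5 to 16.5 N (about 13 N at exactly one division) (contact force between jaw and cell between 9.5 and 16.5 N and z of cell in the frame of nest between -0.003 and 0.003 m and x of cell in the frame of nest between -0.006 and 0.006 m and angle between the x axis of cell and the x axis of nest, either way round below 0.1 rad and angle between cell's own z axis and vertical below 0.08 rad and velocity of joint wheel between -0.02 and 0.02 rad/s and linear speed of cell below 0.01 m/s); the robot touches nothing.
It fails at once if Clamp overtightened: jaw presses the cell with more than 20 N (contact force between jaw and cell above 20 N).
It fails at once if Objective, vial or post knocked (moved more than 20 mm) (distance of any of objective, vial, post from where it was at the start of the episode above 0.02 m).
It also fails if it takes over 58 s, if anything falls off the work surface, if the arm or the gripper's body presses on something with over 40 N, if the wrist force passes 120 N, or if a joint passes its speed limit or range.

## Working session

There is one attempt and no reset: what is moved stays moved. The work goes in short steps, Python scripts to look and compute and a tool call to move; the robot and the scene stay as the last step left them, time stands still between calls to the robot, and variables do not carry over. Pictures are saved under pics/ and viewed, and the job is handed in when it is done.

Besides the shell and the picture viewer there is one more tool, called after "Call:" as name(argument=value, ...) on one line, values as JSON. move_arm: Moves the arm, as the interface text tells. Its arguments: {"type":"object","properties":{"travel":{"type":"array"},"rotation":{"type":"array"},"claw":{"type":"array"}},"required":["travel","rotation","claw"]}

```bash
ls; mkdir -p pics; python3 - <<'E'
from bench import monitor, read_camera, manip
import cv2
print(monitor.state())
for n in ["scene","side","wrist"]:
    s=monitor.state()
    c=read_camera(n)
    f=c.pop("frame"); cv2.imwrite(f"pics/{n}0.png",cv2.cvtColor(f,cv2.COLOR_RGB2BGR)); print(n,c)
print(manip.grip_point_offset)
E
```

```text
pics
{'t': 0.0, 'joints': array([-1.09192806,  0.32182392, -0.0700661 ,  1.45168848,  0.02260838,
        1.3707921 , -0.05688246]), 'joint_vel': array([-4.13573605e-05, -3.44144065e-04,  1.87745480e-04, -7.85750991e-04,
       -2.51504444e-04, -1.13904455e-04, -1.36959401e-03]), 'joint_torque': array([-3.87270973e-05, -4.93575740e+01, -3.82170668e-01, -3.14322174e+01,
        1.29526851e-02,  1.15481269e-02,  3.33559015e-06]), 'tcp_pos': array([0.29115431, 0.58053826, 0.23021599]), 'tool_rot': array([-1.66322613e-04,  2.30282352e-01,  9.73123380e-01, -9.48133652e-04]), 'force': array([-0.65017603,  0.2156303 , -0.84164337]), 'moment': array([-0.03567496,  0.02982028, -0.05546225]), 'finger_gap': 0.08524127072466485}
scene {'fx': 446.2723024579276, 'fy': 446.2723024579276, 'cx': 253.6831332118414, 'cy': 190.98815814122338, 'dist_coeffs': array([-0.17447512,  0.        ,  0.        ,  0.        ,  0.        ]), 'origin': array([1.26259971, 0.52808696, 1.03000643]), 'rotation': array([-0.16427873,  0.456799  ,  0.82505407, -0.28919362])}
side {'fx': 362.85325138810873, 'fy': 362.85325138810873, 'cx': 255.0094578367439, 'cy': 195.3725608010626, 'dist_coeffs': array([0.02198802, 0.        , 0.        , 0.        , 0.        ]), 'origin': array([0.51694781, 0.59251536, 0.66180575]), 'rotation': array([ 0.03436076, -0.11487839,  0.93597546, -0.33101696])}
wrist {'fx': 291.0854595569656, 'fy': 291.0854595569656, 'cx': 255.4333395871812, 'cy': 191.72100308822613, 'dist_coeffs': array([-0.04712944,  0.        ,  0.        ,  0.        ,  0.        ]), 'T_tool_cam': array([[-9.24343125e-04, -9.55108856e-01, -2.96253638e-01,
         7.59928603e-02],
       [ 9.99999392e-01, -7.04792830e-04, -8.47883895e-04,
         1.24918997e-03],
       [ 6.01023976e-04, -2.96254242e-01,  9.55108927e-01,
        -1.42602324e-01],
       [ 0.00000000e+00,  0.00000000e+00,  0.00000000e+00,
         1.00000000e+00]])}
0.0187
```

View pics/scene0.png

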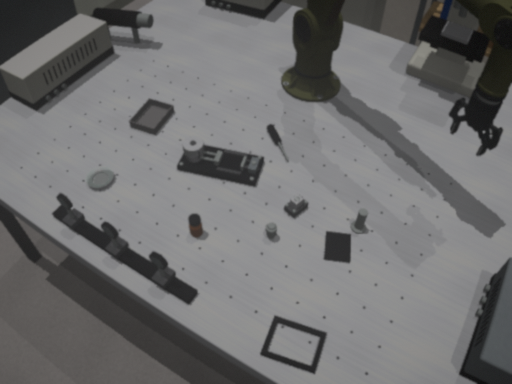

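View pics/side0.png

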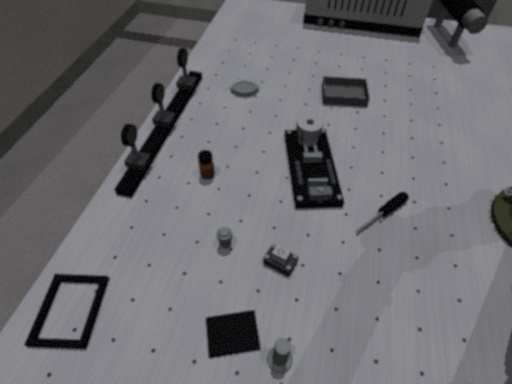

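View pics/wrist0.png

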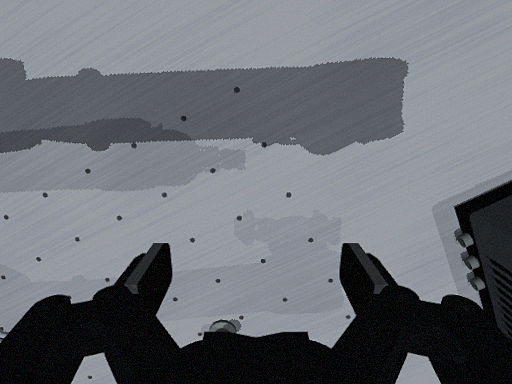

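Scene picture: the clamp is at about (222,163) with its wheel at (193,150), the cell at (296,205), jar (195,225), objective (271,231) and post (361,220). Side picture: cell (281,259), clamp (315,165), wheel (309,130). The wrist camera sees none of them. Enlarging next.

```bash
cat > h.py <<'E'
import numpy as np, cv2
from scipy.spatial.transform import Rotation as R
from bench import monitor, read_camera, manip
def q2R(q): return R.from_quat([q[1],q[2],q[3],q[0]]).as_matrix()
def cam(name):
    s=monitor.state(); c=read_camera(name)
    if name=="wrist":
        T=np.eye(4);T[:3,:3]=q2R(s["tool_rot"]);T[:3,3]=s["tcp_pos"]
        T=T@np.array(c["T_tool_cam"]); c["Rm"],c["o"]=T[:3,:3],T[:3,3]
    else: c["Rm"],c["o"]=q2R(c["rotation"]),np.array(c["origin"])
    c["K"]=np.array([[c["fx"],0,c["cx"]],[0,c["fy"],c["cy"]],[0,0,1]]); c["D"]=np.array(c["dist_coeffs"])
    c["img"]=cv2.cvtColor(c["frame"],cv2.COLOR_RGB2BGR)
    return c
def ray(c,uv):
    p=cv2.undistortPoints(np.array([[uv]],float),c["K"],c["D"])[0,0]
    d=c["Rm"]@np.array([p[0],p[1],1]); return c["o"],d/np.linalg.norm(d)
def atz(c,uv,z):
    o,d=ray(c,uv); return o+d*(z-o[2])/d[2]
def tri(rays):
    A=np.zeros((3,3));b=np.zeros(3)
    for o,d in rays:
        P=np.eye(3)-np.outer(d,d);A+=P;b+=P@o
    x=np.linalg.solve(A,b); return x,[np.linalg.norm((np.eye(3)-np.outer(d,d))@(x-o)) for o,d in rays]
def proj(c,X):
    X=np.atleast_2d(X).astype(float); rv=cv2.Rodrigues(c["Rm"].T)[0]; return cv2.projectPoints(X,rv,-c["Rm"].T@c["o"],c["K"],c["D"])[0][:,0]
def crop(img,u0,v0,w,h,k,fn):
    # marks axis ticks every 10 px
    x=cv2.resize(img[v0:v0+h,u0:u0+w],None,fx=k,fy=k,interpolation=cv2.INTER_CUBIC)
    x=cv2.convertScaleAbs(x,alpha=1.6)
    for u in range((u0+9)//10*10,u0+w,10):
        cv2.line(x,((u-u0)*k,0),((u-u0)*k,6),(0,0,255),1); cv2.putText(x,str(u),((u-u0)*k,16),0,.35,(0,0,255))
    for v in range((v0+9)//10*10,v0+h,10):
        cv2.line(x,(0,(v-v0)*k),(6,(v-v0)*k),(0,0,255),1); cv2.putText(x,str(v),(8,(v-v0)*k+4),0,.35,(0,0,255))
    cv2.imwrite(fn,x)
def save(c,fn):
    import pickle; pickle.dump({k:c[k] for k in("K","D","Rm","o","img")},open(fn,"wb"))
def load(fn):
    import pickle; return pickle.load(open(fn,"rb"))
E
python3 - <<'E'
from h import *
a=cam("scene");b=cam("side"); save(a,"sc0.pkl");save(b,"si0.pkl")
crop(a["img"],170,130,145,95,5,"pics/scz.png")
crop(b["img"],255,110,95,175,3,"pics/siz.png")
E
```

```text
(no output)
```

View pics/scz.png

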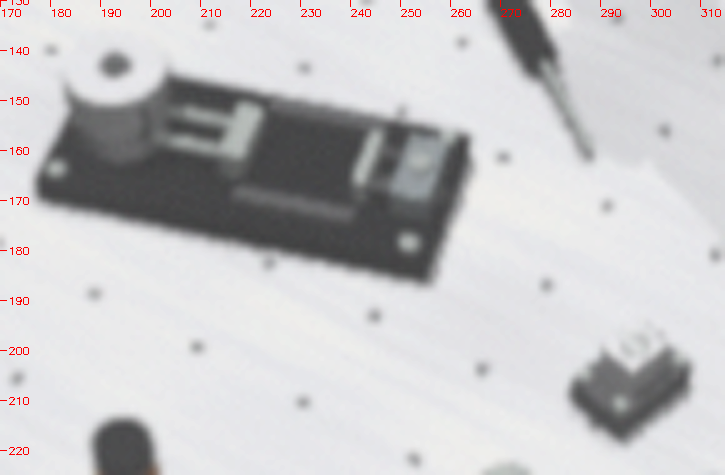

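View pics/siz.png

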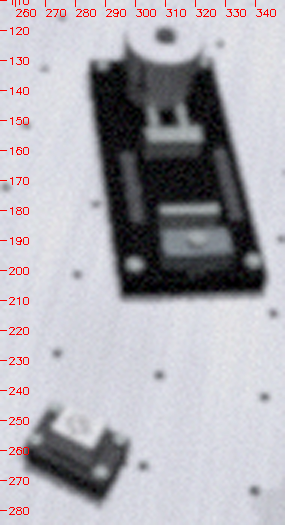

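```bash
python3 - <<'E'
from h import *
a=load("sc0.pkl");b=load("si0.pkl")
for n,p,q in [("scr+x+y",(251.8,178.4),(299.7,198)),("scr+x-y",(181.4,163.4),(289,132)),("hub",(193,142.8),(310,122)),("celltop",(297.2,199),(281.3,252))]:
    print(n,tri([ray(a,p),ray(b,q)]))
pts={"platecorner+x+y":((431,283),(122,298)),"plate+x-y":((40,197),None),"plate-x+y":((470,137),(265,291))}
for k,(s,t) in pts.items():
    if s: print(k,atz(a,(170+s[0]/5,130+s[1]/5),.02 if k=="plate-x+y" else 0))
    if t: print("side",atz(b,(255+t[0]/3,110+t[1]/3),0))
for k,p in {"L":(572,388),"bot":(624,442),"R":(690,372)}.items(): print("cell",k,atz(a,(170+p[0]/5,130+p[1]/5),0))
for k,p in {"obj":(271,236),"jar":(195,235),"post":(360,229)}.items(): print(k,atz(a,p,0))
for k,p in {"obj":(225,247),"jar":(207,178),"post":(280,366)}.items(): print(k,atz(b,p,0))
E
```

```text
scr+x+y (array([0.53301511, 0.07485191, 0.02416051]), [np.float64(0.0007070131446981846), np.float64(0.0007070131446982708)])
scr+x-y (array([ 0.59638366, -0.13952817,  0.02309733]), [np.float64(0.00011842622718931667), np.float64(0.00011842622718923194)])
hub (array([ 0.54616003, -0.12646149,  0.07697537]), [np.float64(0.0006132948852011202), np.float64(0.0006132948852011083)])
celltop (array([0.54518821, 0.23266746, 0.04538618]), [np.float64(0.00013026898287266345), np.float64(0.000130268982872791)])
platecorner+x+y [0.53631923 0.09289537 0.        ]
side [0.5369226  0.08923813 0.        ]
plate+x-y [ 0.6067723  -0.14820492  0.        ]
plate-x+y [0.43790567 0.0602297  0.02      ]
side [ 4.32212227e-01  5.57228225e-02 -1.11022302e-16]
cell L [0.55957827 0.20282644 0.        ]
cell bot [0.5771171  0.24663602 0.        ]
cell R [0.51292239 0.25533478 0.        ]
obj [0.66401434 0.21962175 0.        ]
jar [0.77299702 0.0409986  0.        ]
post [0.51169361 0.42054665 0.        ]
obj [0.66421742 0.22316548 0.        ]
jar [0.76227764 0.04860044 0.        ]
post [0.50695709 0.42263179 0.        ]
```

```bash
cat >> h.py <<'E'
def goal(p,yaw,pr=True):
    """tool down, tool y axis at world yaw (mod pi nearest); returns travel, rotvec in the current tool frame"""
    s=monitor.state(); Rc=q2R(s["tool_rot"]); c=None
    for k in(-1,0,1,2):
        y=yaw+k*np.pi; ty=np.array([np.cos(y),np.sin(y),0]); tz=np.array([0,0,-1.]); Rt=np.c_[np.cross(ty,tz),ty,tz]
        rv=R.from_matrix(Rc.T@Rt).as_rotvec()
        if c is None or np.linalg.norm(rv)<np.linalg.norm(c): c=rv
    t=Rc.T@(np.array(p)-s["tcp_pos"])
    print("t",round(float(s["t"]),2),"travel",t.round(4),"rot",c.round(3),"tcp",s["tcp_pos"].round(4),"F",s["force"].round(2),"M",s["moment"].round(3),"gap",round(s["finger_gap"],4),"j",s["joints"].round(2))
E
python3 -c "
from h import *
goal((.545,.233,.19),-.25)"
```

```text
t 0.25 travel [-0.3827 -0.1972  0.041 ] rot [-1.000e-03  1.000e-03  1.356e+00] tcp [0.2913 0.5808 0.2308] F [-0.57  0.29 -0.54] M [-0.041  0.037  0.029] gap 0.0854 j [-1.09  0.32 -0.07  1.45  0.02  1.37 -0.06]
```

Call:
move_arm(travel=[[-0.38,-0.2,0.04],[-0.38,-0.2,0.04],[-0.38,-0.2,0.04],[-0.38,-0.2,0.04],[-0.38,-0.2,0.04]], rotation=[[0,0,1.35],[0,0,1.35],[0,0,1.35],[0,0,1.35],[0,0,1.35]], claw=[0.085,0.085,0.085,0.085,0.085])

```text
t: 0.75
tcp_pos: [0.4371, 0.3768, 0.2079]
tool_rot: [0.0, 0.573, 0.819, 0.0]
force: [1.4, 0.8, -0.6]
finger_gap: 0.0848
```

```bash
python3 -c "
from h import *
goal((.545,.233,.17),-.25)"
```

```text
t 0.75 travel [-0.1721  0.0521  0.038 ] rot [0.  0.  0.6] tcp [0.4371 0.3768 0.2079] F [ 1.41  0.83 -0.61] M [ 0.026 -0.022  0.028] gap 0.0848 j [-0.88  0.18  0.14  1.68 -0.03  1.29 -0.39]
```

Call:
move_arm(travel=[[-0.172,0.052,0.038],[-0.172,0.052,0.038],[-0.172,0.052,0.038],[-0.172,0.052,0.038],[-0.172,0.052,0.038]], rotation=[[0,0,0.6],[0,0,0.6],[0,0,0.6],[0,0,0.6],[0,0,0.6]], claw=[0.085,0.085,0.085,0.085,0.085])

```text
t: 1.25
tcp_pos: [0.5478, 0.2256, 0.1689]
tool_rot: [0.002, 0.794, 0.608, -0.001]
force: [0.6, 0.5, 0.2]
finger_gap: 0.0851
```

```bash
python3 -c "
from h import *
goal((.545,.233,.15),-.25)
c=cam('wrist');save(c,'w1.pkl');cv2.imwrite('pics/w1.png',c['img'])
crop(c['img'],140,100,230,180,3,'pics/w1z.png')"
```

```text
t 1.25 travel [ 0.0065 -0.0046  0.0189] rot [ 0.002  0.004 -0.013] tcp [0.5478 0.2256 0.1689] F [0.63 0.53 0.21] M [0.044 0.029 0.04 ] gap 0.0851 j [-0.72  0.24  0.32  1.69 -0.08  1.22 -0.64]
```

View pics/w1.png

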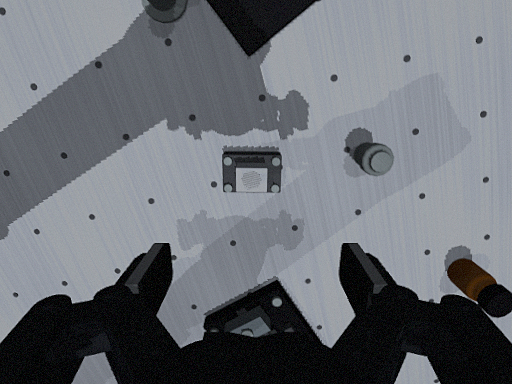

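View pics/w1z.png

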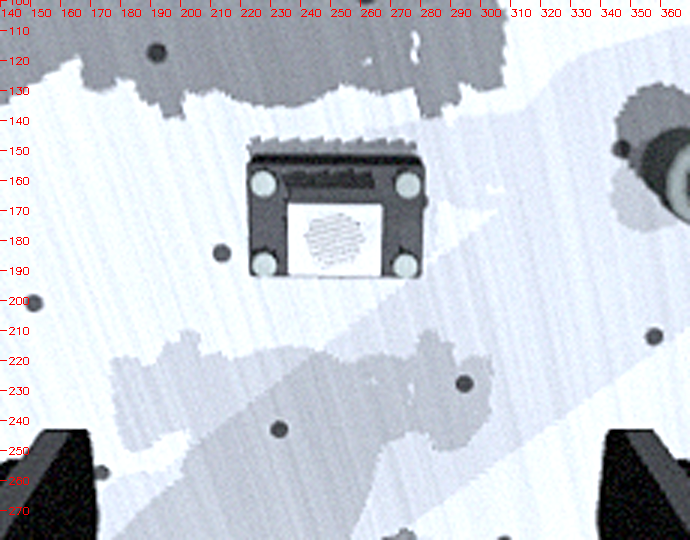

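Wrist picture: the cell is nearly aligned with the image, with the grip block's top corners at (236,168), (267,168), (268,192) and (236,192). The objective is at (377,158), the jar lower right, and the clamp at the bottom.

```bash
python3 - <<'E'
from h import *
a=load("sc0.pkl");c=load("w1.pkl")
f=lambda p:(140+p[0]/3,100+p[1]/3)
P=[f(p) for p in[(288,204),(382,203),(383,276),(287,276)]]
for z in(.046,):
    X=np.array([atz(c,p,z) for p in P]);print(X.round(4),X.mean(0).round(4));
    d=(X[1]+X[2]-X[0]-X[3]);print("yaw",np.arctan2(d[1],d[0]),"len",np.linalg.norm(d)/2,np.linalg.norm(X[0]+X[1]-X[2]-X[3])/2)
B=np.array([atz(c,f(p),.023) for p in[(263,184),(408,185),(405,264),(264,265)]])
print(B.mean(0).round(4)); d=B[1]+B[2]-B[0]-B[3];print("yaw bolts",np.arctan2(d[1],d[0]))
m=np.mean(P,0);b=load("si0.pkl")
print("tri",tri([ray(a,(297.2,199)),ray(c,m),ray(b,(281.3,252))]))
E
```

```text
[[0.5348 0.2468 0.046 ]
 [0.563  0.2395 0.046 ]
 [0.5574 0.2164 0.046 ]
 [0.5279 0.2244 0.046 ]] [0.5458 0.2317 0.046 ]
yaw -0.2592350438260044 len 0.029879811517955733 0.02360553172593293
[0.5453 0.2309 0.023 ]
yaw bolts -0.2643272008036368
tri (array([0.54539609, 0.23233764, 0.04538818]), [np.float64(0.00047129735986300433), np.float64(0.0007082355133418229), np.float64(0.0002901202317801595)])
```

```bash
python3 -c "
from h import *
goal((.5455,.2315,.026),-.26)"
```

```text
t 1.3 travel [ 0.0021 -0.0012  0.1433] rot [0.    0.002 0.004] tcp [0.5462 0.2295 0.1693] F [-1.05  0.59  1.01] M [ 0.054  0.025 -0.011] gap 0.0851 j [-0.72  0.24  0.32  1.69 -0.08  1.22 -0.64]
```

Call:
move_arm(travel=[[0.002,-0.001,0.04],[0.002,-0.001,0.08],[0.002,-0.001,0.11],[0.002,-0.001,0.12],[0.002,-0.001,0.12]], rotation=[[0,0.002,0.004],[0,0.002,0.004],[0,0.002,0.004],[0,0.002,0.004],[0,0.002,0.004]], claw=[0.06,0.06,0.06,0.06,0.06])

```text
t: 1.8
tcp_pos: [0.5442, 0.2323, 0.0481]
tool_rot: [-0.0, 0.792, 0.61, -0.001]
force: [0.6, -0.4, 0.4]
finger_gap: 0.06
```

```bash
python3 -c "
from h import *
goal((.5455,.2315,.026),-.26)
c=cam('wrist');cv2.imwrite('pics/w2.png',c['img'])"
```

```text
t 1.8 travel [-0.0004  0.0016  0.0221] rot [-0.002  0.001  0.002] tcp [0.5442 0.2323 0.0481] F [ 0.62 -0.41  0.4 ] M [ 0.047 -0.02   0.024] gap 0.06 j [-0.7   0.36  0.3   1.8  -0.13  1.   -0.61]
```

View pics/w2.png

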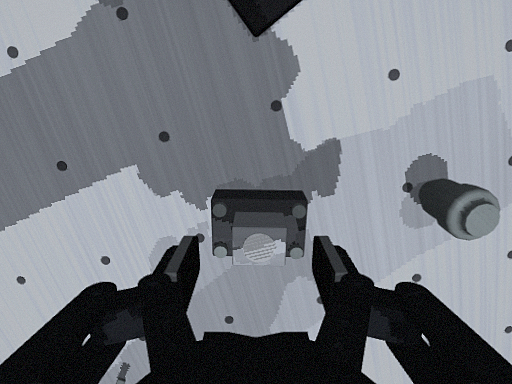

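The grip block (234–285, row about 245) lies centred between the fingers (199 and 313). Descend and close.

Call:
move_arm(travel=[[0,0.0015,0.015],[0,0.0015,0.021],[0,0.0015,0.021]], rotation=[[0,0,0],[0,0,0],[0,0,0]], claw=[0.06,0.06,0.055])

```text
t: 2.15
tcp_pos: [0.5466, 0.2321, 0.0283]
tool_rot: [-0.0, 0.792, 0.61, -0.0]
force: [-0.3, -0.1, -1.1]
finger_gap: 0.0549
```

Call:
move_arm(travel=[[0,0,0],[0,0,0],[0,0,0],[0,0,0],[0,0,0]], rotation=[[0,0,0],[0,0,0],[0,0,0],[0,0,0],[0,0,0]], claw=[0.02,0.02,0.02,0.02,0.02])

```text
t: 2.65
tcp_pos: [0.5471, 0.2322, 0.0289]
tool_rot: [-0.0, 0.792, 0.61, 0.0]
force: [-0.5, -0.8, 3.3]
finger_gap: 0.0285
```

```bash
python3 -c "
from h import *
goal((.5455,.2315,.10),-.26)"
```

```text
t 2.65 travel [-0.0011 -0.0014 -0.0711] rot [ 0.    -0.001  0.001] tcp [0.5471 0.2322 0.0289] F [-0.5  -0.76  3.33] M [-0.026  0.062  0.027] gap 0.0285 j [-0.69  0.39  0.3   1.81 -0.14  0.96 -0.6 ]
```

Gap 28.5 mm, so the cell is held. Lift it and carry it towards the clamp for a closer look at the nest.

Call:
move_arm(travel=[[0,0,-0.03],[0,0,-0.08],[0,0,-0.13],[0,0,-0.18],[0,0,-0.18]], rotation=[[0,0,0],[0,0,0],[0,0,0],[0,0,0],[0,0,0]], claw=[0.02,0.02,0.02,0.02,0.02])

```text
t: 3.15
tcp_pos: [0.5509, 0.2336, 0.2169]
tool_rot: [0.001, 0.792, 0.61, 0.007]
force: [1.8, 0.1, -1.4]
finger_gap: 0.0284
```

```bash
python3 -c "
from h import *
goal((.5275,-.064,.21),.287)"
```

```text
t 3.15 travel [-0.2938  0.0534  0.0045] rot [ 0.013 -0.007 -0.546] tcp [0.5509 0.2336 0.2169] F [ 1.76  0.09 -1.37] M [ 0.007 -0.056  0.012] gap 0.0284 j [-0.72  0.21  0.32  1.63 -0.07  1.3  -0.65]
```

Call:
move_arm(travel=[[-0.05,0.01,0.004],[-0.1,0.02,0.004],[-0.15,0.03,0.004],[-0.2,0.04,0.004],[-0.25,0.05,0.004]], rotation=[[0.01,-0.005,-0.13],[0.01,-0.005,-0.26],[0.01,-0.005,-0.39],[0.01,-0.005,-0.54],[0.01,-0.005,-0.54]], claw=[0.02,0.02,0.02,0.02,0.02])

```text
t: 3.65
tcp_pos: [0.5348, -0.0148, 0.21]
tool_rot: [-0.0, 0.599, 0.8, 0.001]
force: [1.9, 0.8, -1.6]
finger_gap: 0.0284
```

```bash
python3 -c "
from h import *
goal((.5275,-.064,.21),.287)"
```

```text
t 3.65 travel [-0.0451 -0.0209 -0.0002] rot [ 0.002 -0.002 -0.002] tcp [ 0.5348 -0.0148  0.21  ] F [ 1.91  0.76 -1.55] M [ 0.016 -0.071  0.004] gap 0.0284 j [-0.44  0.09  0.45  1.78 -0.04  1.28  0.3 ]
```

Call:
move_arm(travel=[[-0.04,-0.021,0],[-0.045,-0.021,0],[-0.045,-0.021,0]], rotation=[[0,0,0],[0,0,0],[0,0,0]], claw=[0.02,0.02,0.02])

```text
t: 3.95
tcp_pos: [0.5266, -0.0657, 0.2091]
tool_rot: [-0.001, 0.601, 0.799, 0.001]
force: [-0.5, -0.1, -1.7]
finger_gap: 0.0286
```

```bash
python3 -c "
from h import *
goal((.5275,-.064,.21),.287)
c=cam('wrist');save(c,'w3.pkl');cv2.imwrite('pics/w3.png',c['img'])
crop(c['img'],160,30,200,190,3,'pics/w3z.png')"
```

```text
t 3.95 travel [ 0.0014  0.0013 -0.0009] rot [ 0.001 -0.003 -0.006] tcp [ 0.5266 -0.0657  0.2091] F [-0.51 -0.11 -1.71] M [ 0.07  -0.03   0.032] gap 0.0286 j [-0.39  0.08  0.49  1.79 -0.04  1.28  0.39]
```

View pics/w3.png

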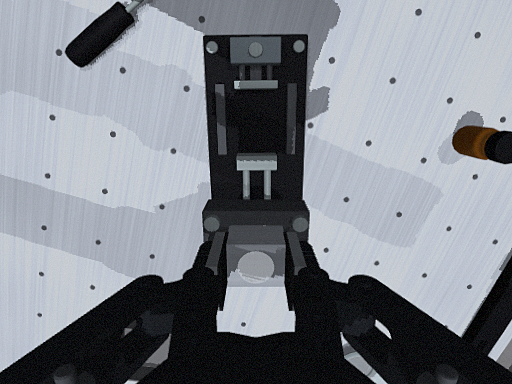

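View pics/w3z.png

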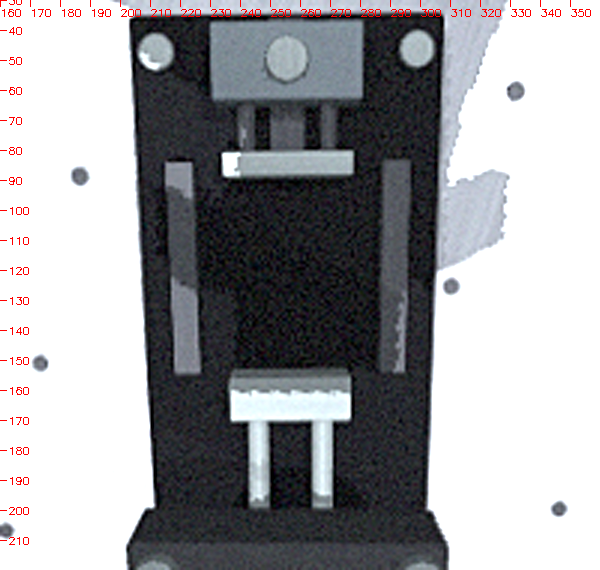

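```bash
python3 - <<'E'
from h import *
c=load("w3.pkl");a=load("sc0.pkl");b=load("si0.pkl")
f=lambda p:(160+p[0]/3,30+p[1]/3)
hub=tri([ray(a,(193,142.8)),ray(b,(310,122))])[0]
# side view of bolts vs wrist
p1=tri([ray(b,(299.7,198)),ray(c,f((417,49))),ray(a,(251.8,178.4))]);p2=tri([ray(b,(339.3,197)),ray(c,f((155,51)))])
print("bolts",p1,p2)
B=[atz(c,f((417,49)),.023),atz(c,f((155,51)),.023)]; d=B[0]-B[1]; print("bolt yaw",np.arctan2(d[1],d[0]),np.linalg.norm(d))
L1,L2=atz(c,f((193,162)),.02),atz(c,f((200,374)),.02);R1,R2=atz(c,f((384,160)),.02),atz(c,f((380,374)),.02)
print("gap",np.linalg.norm(R1-L1),np.linalg.norm(R2-L2),"rail len",np.linalg.norm(L1-L2))
t=(L1+R1)/2-(L2+R2)/2; print("axis yaw",np.arctan2(-t[0],t[1])); m=(L1+L2+R1+R2)/4; print("railmid",m)
cols=[atz(c,f(p),.02) for p in [(133,17),(441,17)]];print(cols)
yaw=.285
for yaw in(.28,.287,.295):
  ex=np.array([np.cos(yaw),np.sin(yaw)]);ey=np.array([-np.sin(yaw),np.cos(yaw)])
  N=hub[:2]+.115*ey; print(yaw,"nest from hub",N,"railmid rel",(m[:2]-N)@ex,(m[:2]-N)@ey)
  for n,p,z in[("bolt",(417,49),.023),("jawtop",(290,390),.042),("jawbot",(290,370),.02),("stop?top",(290,175),.042),("stop?bot",(290,175),.02),("plate end",(286,17),.02)]:
    q=atz(c,f(p),z)[:2]-N; print(n,(q@ex).round(4),(q@ey).round(4))
E
```

```text
bolts (array([0.53330181, 0.07471896, 0.0241699 ]), [np.float64(0.0007690993889390003), np.float64(0.0005665571919829203), np.float64(0.0007662060568236934)]) (array([0.44691606, 0.04890234, 0.02387484]), [np.float64(0.0002996476268031384), np.float64(0.0002996476268031752)])
bolt yaw 0.2874462277704016 0.09055894322274248
gap 0.06861639099440253 0.06896772068610571 rail len 0.07691889380165344
axis yaw 0.28842370134119666
railmid [ 0.51241685 -0.00995787  0.02      ]
[array([0.43654385, 0.05796191, 0.02      ]), array([0.53894396, 0.0874578 , 0.02      ])]
0.28 nest from hub [ 0.51437913 -0.01594012] railmid rel -0.00023263810343910214 0.006291557900029306
bolt 0.0438 0.0817
jawtop -0.0 -0.0344
jawbot 0.0001 -0.0308
stop?top -0.0001 0.0391
stop?bot -0.0 0.0401
plate end -0.0015 0.0923
0.287 nest from hub [ 0.51360627 -0.01616529] railmid rel 0.0006164015676542675 0.006290214722419912
bolt 0.0452 0.0814
jawtop 0.0005 -0.0344
jawbot 0.0007 -0.0308
stop?top 0.001 0.0391
stop?bot 0.0011 0.0401
plate end -0.0 0.0923
0.295 nest from hub [ 0.51272495 -0.01642924] railmid rel 0.0015866932106234875 0.006281402296307125
bolt 0.0468 0.081
jawtop 0.0012 -0.0344
jawbot 0.0013 -0.0308
stop?top 0.0022 0.0391
stop?bot 0.0023 0.04
plate end 0.0017 0.0923
```

Wrist picture: the channel is clear, rails at columns about 224 and 288, jaw front near row 153, stop pad near row 88. The axis yaw is 0.288 by three measures. Plate end and jaw positions put the nest at about (0.514, −0.019), so I aim for the middle of the gap.

```bash
python3 -c "
from h import *
goal((.5133,-.0135,.085),.288)"
```

```text
t 4.0 travel [0.0514 0.0007 0.1243] rot [ 0.001 -0.003 -0.003] tcp [ 0.527  -0.0635  0.2091] F [-0.23  0.99 -1.53] M [ 0.034  0.024 -0.021] gap 0.0287 j [-0.39  0.08  0.49  1.79 -0.04  1.28  0.39]
```

Call:
move_arm(travel=[[0.045,0.001,0],[0.051,0.001,0.04],[0.051,0.001,0.085],[0.051,0.001,0.115],[0.051,0.001,0.12]], rotation=[[0.001,-0.003,-0.003],[0.001,-0.003,-0.003],[0.001,-0.003,-0.003],[0.001,-0.003,-0.003],[0.001,-0.003,-0.003]], claw=[0.02,0.02,0.02,0.02,0.02])

```text
t: 4.5
tcp_pos: [0.5101, -0.0113, 0.085]
tool_rot: [-0.003, 0.597, 0.802, -0.003]
force: [0.1, -0.7, -1.8]
finger_gap: 0.0288
```

```bash
python3 -c "
from h import *
goal((.5133,-.0135,.085),.288)
c=cam('wrist');save(c,'w4.pkl');crop(c['img'],150,90,220,180,3,'pics/w4z.png')
c=cam('side');save(c,'si4.pkl');crop(c['img'],270,110,90,110,6,'pics/si4.png')"
```

```text
t 4.5 travel [-0.003   0.0024  0.    ] rot [-0.008 -0.002  0.004] tcp [ 0.5101 -0.0113  0.085 ] F [ 0.13 -0.74 -1.79] M [-0.045  0.054  0.006] gap 0.0288 j [-0.44  0.16  0.44  1.97 -0.08  1.03  0.33]
```

View pics/w4z.png

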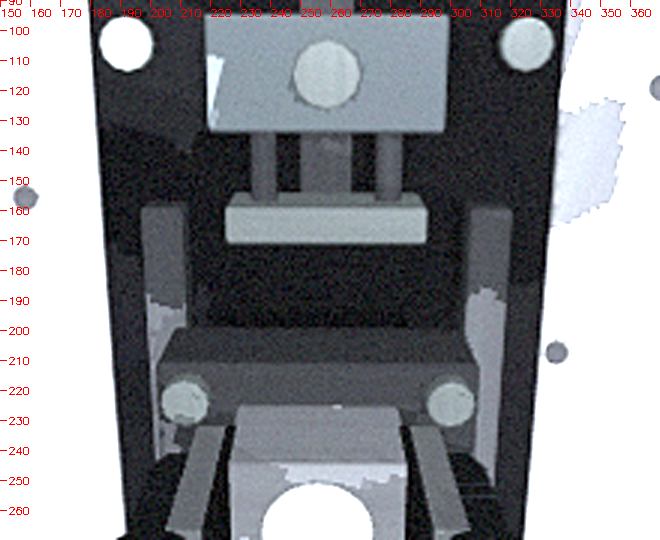

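View pics/si4.png

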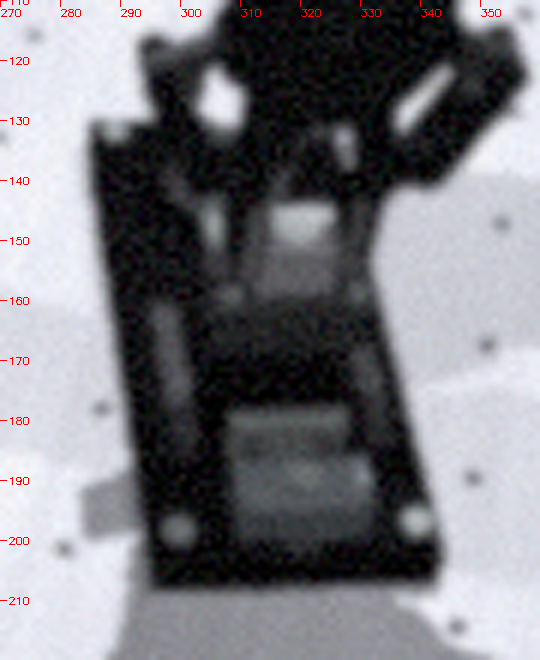

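```bash
python3 - <<'E'
from h import *
c=load("w4.pkl")
f=lambda p:(150+p[0]/3,90+p[1]/3)
yaw=.288;ex=np.array([np.cos(yaw),np.sin(yaw)]);ey=np.array([-np.sin(yaw),np.cos(yaw)]);N=np.array([.5143,-.0186])
def w(n,l,z):
    q=np.array([atz(c,f(p),z)[:2] for p in l]); m=q.mean(0)-N; d=q[-1]-q[0]; print(n,"x",(m@ex).round(4),"y",(m@ey).round(4),"len",np.linalg.norm(d).round(4),"yaw",np.arctan2(d[1],d[0]).round(3))
w("bolts plate",[(127,44),(527,44)],.023)
w("rails top far outer",[(141,208),(512,208)],.03)
w("rail bottom inner",[(187,300),(467,300)],.02)
w("stop top edge",[(226,207),(428,207)],.042)
w("stop bot edge",[(226,242),(427,242)],.020)
w("cell bottom front",[(176,330),(467,330)],.056)
w("cell top front",[(160,362),(478,362)],.078)
w("cell bolts",[(185,402),(451,404)],.079)
w("block top front",[(229,460),(407,462)],.102)
s=monitor.state();q=s["tcp_pos"][:2]-N;print("tcp rel",q@ex,q@ey,s["tcp_pos"])
E
```

```text
bolts plate x 0.0002 y 0.0833 len 0.0904 yaw 0.291
rails top far outer x 0.0003 y 0.0471 len 0.0852 yaw 0.292
rail bottom inner x 0.0006 y 0.022 len 0.0697 yaw 0.293
stop top edge x 0.0004 y 0.0495 len 0.0435 yaw 0.292
stop bot edge x 0.0004 y 0.0367 len 0.049 yaw 0.293
cell bottom front x -0.0007 y 0.0263 len 0.0605 yaw 0.293
cell top front x -0.0011 y 0.0276 len 0.0583 yaw 0.294
cell bolts x -0.0013 y 0.0199 len 0.0492 yaw 0.286
block top front x -0.0011 y 0.0198 len 0.0285 yaw 0.282
tcp rel 0.0007662697169765777 0.006423590374236773 [ 0.51321018 -0.01222332  0.08865037]
```

Call:
move_arm(travel=[[0,-0.0014,0.01],[0,-0.0014,0.02],[0,-0.0014,0.028],[0,-0.0014,0.034],[0,-0.0014,0.036]], rotation=[[0,0,0],[0,0,0],[0,0,0],[0,0,0],[0,0,0]], claw=[0.02,0.02,0.02,0.02,0.02])

```text
t: 5.1
tcp_pos: [0.5114, -0.0128, 0.0519]
tool_rot: [-0.001, 0.598, 0.802, -0.001]
force: [0.3, 0.3, -1.1]
finger_gap: 0.0284
```

```bash
python3 -c "
from h import *
N=np.array([.5143,-.0186]);ey=np.array([-.284,.959]);ex=np.array([.959,.284])
goal(np.r_[N-.0006*ex+.006*ey,.049],.290)
c=cam('wrist');save(c,'w5.pkl');crop(c['img'],150,110,220,180,3,'pics/w5z.png')"
```

```text
t 5.1 travel [-0.0004  0.0006  0.0029] rot [-0.003 -0.001 -0.   ] tcp [ 0.5114 -0.0128  0.0519] F [ 0.27  0.33 -1.05] M [-0.     0.006 -0.014] gap 0.0284 j [-0.43  0.21  0.44  2.   -0.11  0.96  0.36]
```

View pics/w5z.png

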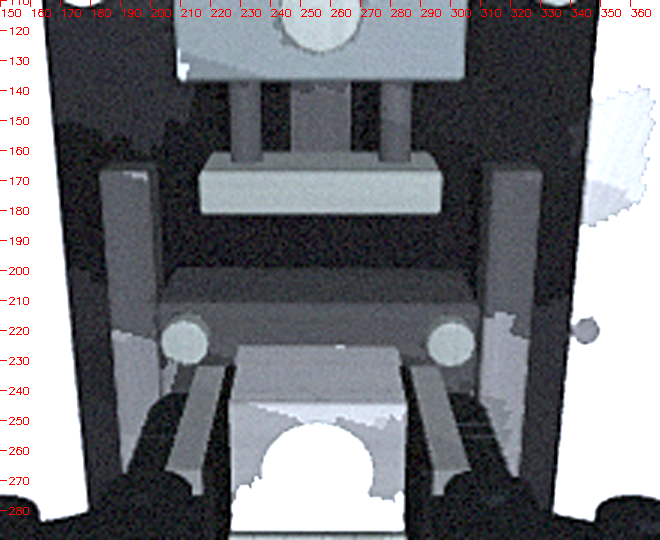

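The cell sits centred between the rails (about 1 mm to the left) with the stop pad well ahead. Lowering to the floor.

Call:
move_arm(travel=[[0,0.0009,0.001],[0,0.0009,0.002],[0,0.0009,0.003],[0,0.0009,0.0035]], rotation=[[0,0,0],[0,0,0],[0,0,0],[0,0,0]], claw=[0.02,0.02,0.02,0.02])

```text
t: 5.55
tcp_pos: [0.5125, -0.0125, 0.0489]
tool_rot: [-0.001, 0.598, 0.802, -0.001]
force: [-1.5, -0.2, 4.7]
finger_gap: 0.0286
```

```bash
python3 -c "
from h import *
goal((.5115,-.013,.049),.290)"
```

```text
t 5.55 travel [-0.0002 -0.0011 -0.0001] rot [-0.003 -0.001 -0.   ] tcp [ 0.5125 -0.0125  0.0489] F [-1.54 -0.19  4.7 ] M [0.014 0.425 0.012] gap 0.0286 j [-0.43  0.21  0.44  2.   -0.11  0.95  0.36]
```

Floor contact (Fz stepped up by 6 N at the expected height). Open and rise.

Call:
move_arm(travel=[[0,0,0],[0,0,0],[0,0,0],[0,0,0]], rotation=[[0,0,0],[0,0,0],[0,0,0],[0,0,0]], claw=[0.05,0.05,0.05,0.05])

```text
t: 5.95
tcp_pos: [0.5125, -0.0125, 0.049]
tool_rot: [-0.001, 0.598, 0.802, -0.001]
force: [-0.5, -0.1, -0.4]
finger_gap: 0.0498
```

Call:
move_arm(travel=[[0,0,-0.02],[0,0,-0.06],[0,0,-0.1],[-0.03,0,-0.13],[-0.05,0,-0.13]], rotation=[[0,0,0],[0,0,0],[0,0,0],[0,0,0],[0,0,0]], claw=[0.055,0.055,0.085,0.085,0.085])

```text
t: 6.45
tcp_pos: [0.5306, -0.0618, 0.1841]
tool_rot: [0.003, 0.597, 0.802, 0.002]
force: [-0.4, 0.7, 0.3]
finger_gap: 0.085
```

```bash
python3 -c "
from h import *
goal((.548,-.129,.20),.290)
c=cam('wrist');save(c,'w6.pkl');cv2.imwrite('pics/w6.png',c['img'])
c=cam('scene');save(c,'sc6.pkl');crop(c['img'],170,130,110,65,7,'pics/sc6.png')"
```

```text
t 6.45 travel [-0.0694 -0.0024 -0.0158] rot [0.007 0.002 0.   ] tcp [ 0.5306 -0.0618  0.1841] F [-0.36  0.71  0.32] M [0.036 0.009 0.017] gap 0.085 j [-0.4   0.1   0.49  1.82 -0.05  1.22  0.4 ]
```

View pics/w6.png

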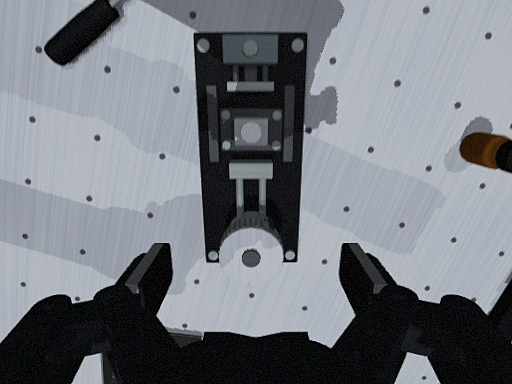

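View pics/sc6.png

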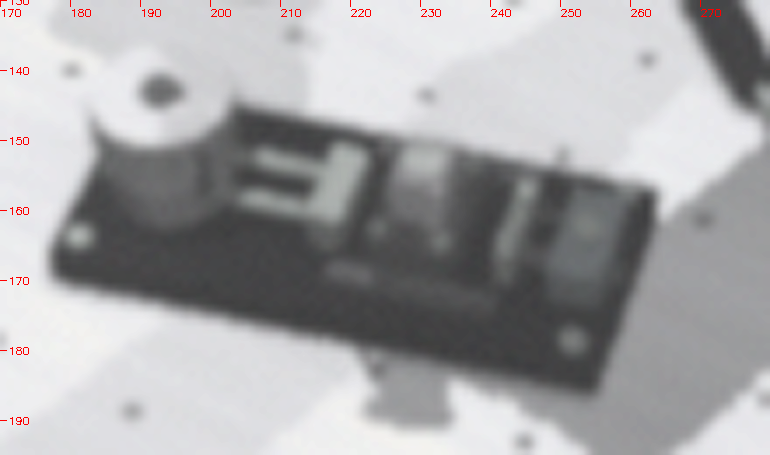

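The cell stands square in the channel, let go of, with gaps to jaw and stop (wrist rows 150–163 and 90–110). The wheel hub is at (251,258).

```bash
python3 - <<'E'
from h import *
a=load("sc0.pkl");b=load("si0.pkl");c=load("w6.pkl");a6=load("sc6.pkl")
crop(c["img"],190,30,120,260,3,"pics/w6z.png") if 0 else crop(c["img"],195,75,115,215,2,"pics/w6z.png")
crop(c["img"],205,190,95,95,6,"pics/w6h.png")
print(tri([ray(a,(193,142.8)),ray(b,(310,122)),ray(c,(251,258))]), atz(c,(251,258),.076))
print(tri([ray(a,(193,142.8)),ray(c,(251,258))]))
E
```

```text
(array([ 0.54642537, -0.12696133,  0.07716052]), [np.float64(0.0010581619472421957), np.float64(0.0005125493188617164), np.float64(0.0010809416948595802)]) [ 0.5471953  -0.12870391  0.076     ]
(array([ 0.54677636, -0.12675524,  0.07738923]), [np.float64(0.0010276559051951783), np.float64(0.0010276559051952763)])
```

View pics/w6h.png

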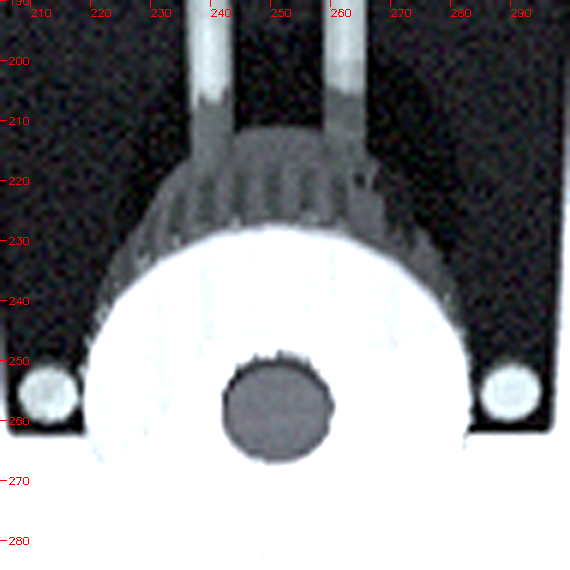

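```bash
python3 -c "
from h import *
goal((.547,-.128,.17),-1.15)"
```

```text
t 6.55 travel [-0.0668  0.      0.0105] rot [1.000e-03 1.000e-03 1.435e+00] tcp [ 0.5282 -0.0639  0.1804] F [ 0.16  0.07 -0.98] M [-0.041  0.057 -0.011] gap 0.0847 j [-0.39  0.1   0.5   1.83 -0.05  1.22  0.4 ]
```

Call:
move_arm(travel=[[-0.02,0,0.01],[-0.04,0,0.01],[-0.067,0,0.01],[-0.067,0,0.01],[-0.067,0,0.01]], rotation=[[0,0,0.14],[0,0,0.29],[0,0,0.44],[0,0,0.59],[0,0,0.74]], claw=[0.085,0.085,0.085,0.085,0.085])

```text
t: 7.05
tcp_pos: [0.5464, -0.1283, 0.1695]
tool_rot: [0.0, 0.85, 0.526, -0.001]
force: [-0.5, 0.5, -0.2]
finger_gap: 0.0848
```

```bash
python3 -c "
from h import *
goal((.547,-.128,.16),-1.15)"
```

```text
t 7.05 travel [0.0006 0.0004 0.0095] rot [-0.     0.002  0.688] tcp [ 0.5464 -0.1283  0.1695] F [-0.49  0.45 -0.16] M [ 0.066 -0.017 -0.037] gap 0.0848 j [-0.36  0.19  0.61  1.78 -0.11  1.21 -0.18]
```

Call:
move_arm(travel=[[0,0,0.005],[0,0,0.01],[0,0,0.01],[0,0,0.01],[0,0,0.01]], rotation=[[0,0,0.15],[0,0,0.3],[0,0,0.45],[0,0,0.6],[0,0,0.69]], claw=[0.085,0.085,0.085,0.085,0.085])

```text
t: 7.55
tcp_pos: [0.5459, -0.1272, 0.1586]
tool_rot: [-0.0, 0.979, 0.206, -0.001]
force: [-0.0, 0.5, 0.8]
finger_gap: 0.0848
```

```bash
python3 -c "
from h import *
goal((.547,-.128,.10),-1.15)
c=cam('wrist');save(c,'w7.pkl');cv2.imwrite('pics/w7.png',c['img']);crop(c['img'],190,120,130,130,5,'pics/w7z.png')"
```

```text
t 7.55 travel [0.0009 0.0013 0.0586] rot [-0.001  0.003 -0.007] tcp [ 0.5459 -0.1272  0.1586] F [-0.03  0.47  0.82] M [-0.023 -0.023  0.036] gap 0.0848 j [-0.43  0.21  0.69  1.79 -0.14  1.19 -0.85]
```

View pics/w7.png

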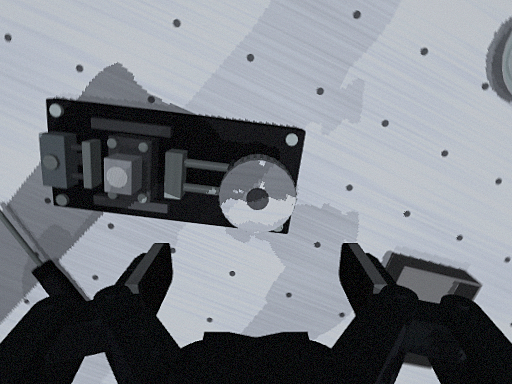

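View pics/w7z.png

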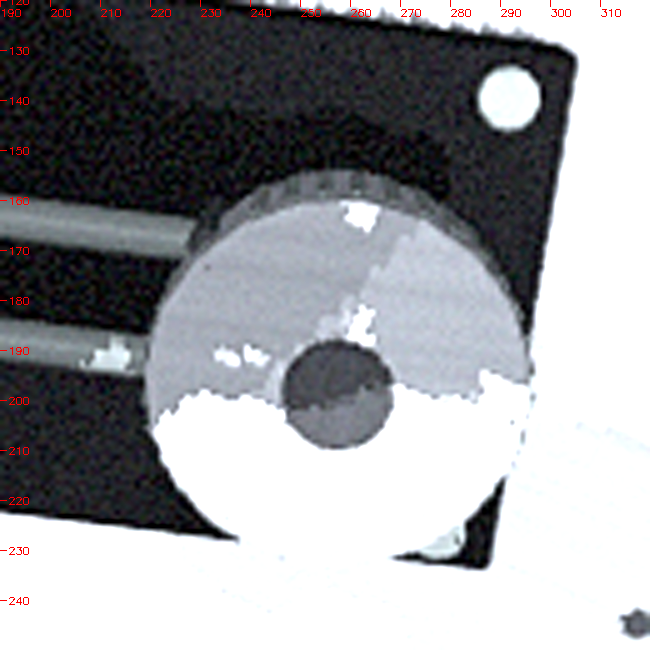

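```bash
python3 - <<'E'
from h import *
a=load("sc0.pkl");b=load("si0.pkl");c=load("w6.pkl");d=load("w7.pkl")
print(tri([ray(a,(193,142.8)),ray(b,(310,122)),ray(c,(251.2,258.5)),ray(d,(257.4,198.8))]), atz(d,(257.4,198.8),.0765),atz(c,(251.2,258.5),.0765))
print(tri([ray(c,(251.2,258.5)),ray(d,(257.4,198.8))]))
goal((.5468,-.1275,.10),-1.15)
E
```

```text
(array([ 0.546522  , -0.12722637,  0.07712303]), [np.float64(0.0012687604218349306), np.float64(0.0005924856864474337), np.float64(0.0013697618752968135), np.float64(0.00014513264534218788)]) [ 0.54633596 -0.12746153  0.0765    ] [ 0.54745845 -0.12889763  0.0765    ]
(array([ 0.54710055, -0.12716902,  0.07933809]), [np.float64(0.00015040830752685897), np.float64(0.0001504083075269944)])
t 7.6 travel [0.0008 0.0007 0.0586] rot [-0.001  0.003 -0.009] tcp [ 0.5459 -0.1272  0.1586] F [0.34 0.03 0.85] M [-0.021  0.034  0.034] gap 0.0851 j [-0.43  0.21  0.69  1.79 -0.14  1.19 -0.86]
```

Hub at (0.5467, −0.1275), top about 0.077, which matches the text. Descend in two stages.

Call:
move_arm(travel=[[0.001,0.001,0.03],[0.001,0.001,0.06],[0.001,0.001,0.08],[0.001,0.001,0.08]], rotation=[[0,0.003,0],[0,0.003,0],[0,0.003,0],[0,0.003,0]], claw=[0.085,0.085,0.085,0.085])

```text
t: 8.0
tcp_pos: [0.5441, -0.1263, 0.0751]
tool_rot: [-0.001, 0.979, 0.205, -0.003]
force: [-0.1, 0.6, -0.8]
finger_gap: 0.0848
```

```bash
python3 -c "
from h import *
goal((.5467,-.1275,.042),-1.15)
c=cam('wrist');save(c,'w8.pkl');cv2.imwrite('pics/w8.png',c['img'])"
```

```text
t 8.0 travel [0.0021 0.0023 0.0331] rot [-0.004  0.006 -0.007] tcp [ 0.5441 -0.1263  0.0751] F [-0.06  0.6  -0.78] M [-0.03   0.04  -0.005] gap 0.0848 j [-0.39  0.31  0.66  1.87 -0.22  1.04 -0.8 ]
```

View pics/w8.png

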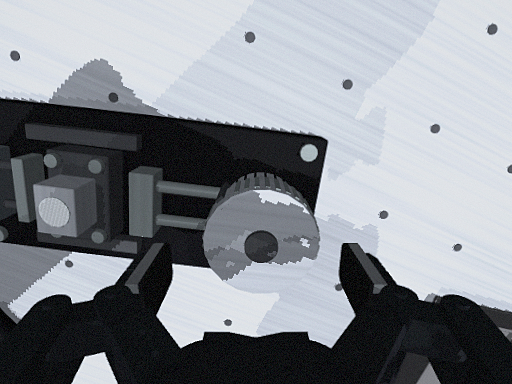

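Call:
move_arm(travel=[[0.002,0.002,0.01],[0.002,0.002,0.02],[0.002,0.002,0.03],[0.002,0.002,0.033],[0.002,0.002,0.033]], rotation=[[0,0.005,0],[0,0.005,0],[0,0.005,0],[0,0.005,0],[0,0.005,0]], claw=[0.085,0.085,0.085,0.085,0.085])

```text
t: 8.55
tcp_pos: [0.5476, -0.1279, 0.0435]
tool_rot: [-0.002, 0.979, 0.205, -0.0]
force: [0.8, 0.2, 0.0]
finger_gap: 0.0853
```

```bash
python3 -c "
from h import *
goal((.5467,-.1275,.042),-1.15)
c=cam('wrist');save(c,'w9.pkl');cv2.imwrite('pics/w9.png',c['img']);crop(c['img'],180,130,170,150,4,'pics/w9z.png')"
```

```text
t 8.55 travel [-0.0006 -0.0007  0.0015] rot [-0.003 -0.001 -0.008] tcp [ 0.5476 -0.1279  0.0435] F [0.81 0.2  0.03] M [0.059 0.001 0.035] gap 0.0853 j [-0.37  0.36  0.65  1.89 -0.26  0.98 -0.76]
```

View pics/w9z.png

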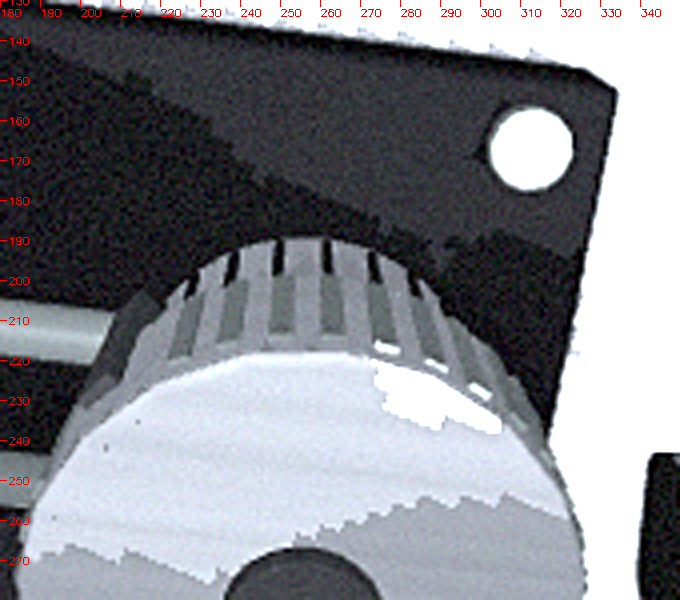

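```bash
python3 - <<'E'
from h import *
c=load("w9.pkl")
H=np.array([.5467,-.1275])
f=lambda p:(180+p[0]/4,130+p[1]/4)
for n,p,z in[("lug top corner",(147,291),.05),("lug left",(85,395),.05),("lug rt",(160,303),.055),("lug bl",(78,410),.06),("mark",(192,285),.05),("mark",(232,265),.05),("mark",(279,255),.05),("mark",(327,255),.05),("mark",(374,265),.05),("mark",(413,283),.05)]:
    q=atz(c,f(p),z)[:2]-H; print(n,np.degrees(np.arctan2(q[1],q[0])).round(1),np.linalg.norm(q).round(4))
crop(c['img'],190,190,60,80,8,'pics/w9l.png')
E
```

```text
lug top corner 57.8 0.0349
lug left 85.8 0.0318
lug rt 54.5 0.0339
lug bl 80.8 0.0321
mark 48.9 0.0328
mark 39.2 0.0335
mark 29.1 0.0337
mark 19.1 0.0337
mark 9.0 0.0334
mark -0.3 0.0328
```

View pics/w9l.png

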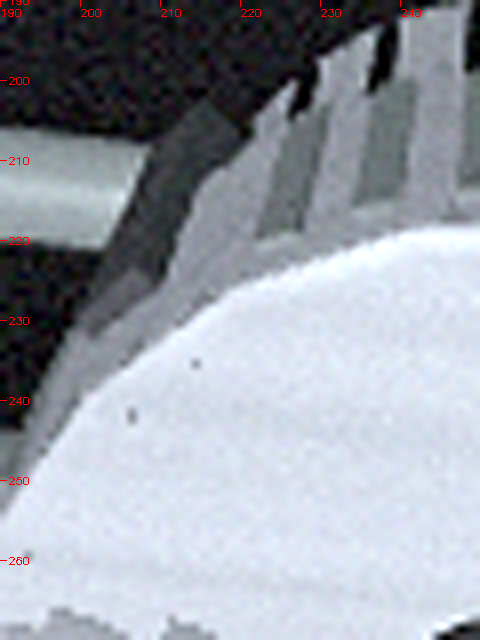

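The dark lug on the rim (centre about (210,215), azimuth about 65–70°) is the pointer. The scale marks run below the rim at columns 228–283. I turn the fingers 0.17 rad away from the lug, then grip.

Call:
move_arm(travel=[[-0.001,-0.001,0.001],[-0.001,-0.001,0.001]], rotation=[[-0.003,0,-0.15],[-0.003,0,-0.17]], claw=[0.085,0.085])

```text
t: 8.8
tcp_pos: [0.5469, -0.1273, 0.0434]
tool_rot: [0.0, 0.958, 0.288, 0.001]
force: [0.1, 0.6, 0.4]
finger_gap: 0.0849
```

Call:
move_arm(travel=[[0,0,0],[0,0,0],[0,0,0],[0,0,0],[0,0,0]], rotation=[[0,0,0],[0,0,0],[0,0,0],[0,0,0],[0,0,0]], claw=[0.055,0.055,0.055,0.055,0.055])

```text
t: 9.3
tcp_pos: [0.5474, -0.1278, 0.0443]
tool_rot: [0.0, 0.958, 0.287, 0.002]
force: [-1.7, 0.1, 5.6]
finger_gap: 0.0626
```

```bash
python3 -c "
from h import *
goal((.5467,-.1275,.042),-1.0)
c=cam('wrist');save(c,'w10.pkl');cv2.imwrite('pics/w10.png',c['img']);crop(c['img'],180,130,170,150,4,'pics/w10z.png')
print(monitor.state()['joint_torque'].round(2))"
```

```text
t 9.3 travel [-0.0005 -0.0006  0.0023] rot [ 0.001 -0.003  0.012] tcp [ 0.5474 -0.1278  0.0443] F [-1.65  0.12  5.62] M [-0.122  0.303 -0.112] gap 0.0626 j [-0.35  0.34  0.62  1.89 -0.24  0.97 -0.61]
[ -0.31 -36.07   5.41 -24.43  -0.14  -0.43   0.11]
```

View pics/w10.png

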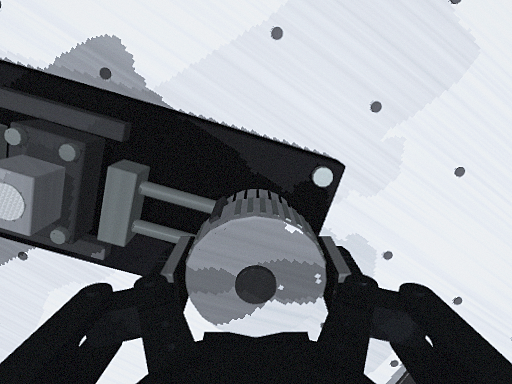

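Gripped at 62.6 mm gap with the lug clear. Turning clockwise (positive about tool z).

Call:
move_arm(travel=[[0,0,0],[0,0,0],[0,0,0],[0,0,0],[0,0,0]], rotation=[[0,0,0.03],[0,0,0.06],[0,0,0.09],[0,0,0.12],[0,0,0.15]], claw=[0.055,0.055,0.055,0.055,0.055])

```text
t: 9.85
tcp_pos: [0.5475, -0.1279, 0.0443]
tool_rot: [0.0, 0.977, 0.214, 0.002]
force: [-0.1, 0.1, 2.2]
finger_gap: 0.0625
```

```bash
cat > m.py <<'E'
from h import *
goal((.5467,-.1275,.044),-1.0)
s=monitor.state(); q=q2R(s["tool_rot"])[:,1]; y=np.arctan2(q[1],q[0]); y=y-2*np.pi if y>1 else y
print("tool yaw",y.round(4),"turned",(-1.012-y).round(4),"Mz",s["moment"][2].round(3),"tau",s["joint_torque"].round(2))
E
python3 m.py
```

```text
t 9.85 travel [-0.0006 -0.0007  0.0003] rot [ 0.002 -0.003 -0.14 ] tcp [ 0.5475 -0.1279  0.0443] F [-0.11  0.15  2.23] M [-0.207  0.033  0.492] gap 0.0625 j [-0.37  0.35  0.65  1.9  -0.25  0.97 -0.75]
tool yaw -1.1404 turned 0.1284 Mz 0.492 tau [  0.29 -37.63   6.25 -25.3   -0.56  -0.04  -0.22]
```

Call:
move_arm(travel=[[0,0,0],[0,0,0],[0,0,0],[0,0,0],[0,0,0]], rotation=[[0,0,0.05],[0,0,0.08],[0,0,0.11],[0,0,0.14],[0,0,0.17]], claw=[0.055,0.055,0.055,0.055,0.055])

```text
t: 10.35
tcp_pos: [0.5476, -0.1281, 0.0443]
tool_rot: [0.0, 0.992, 0.129, 0.002]
force: [-0.2, -0.2, 0.1]
finger_gap: 0.0626
```

```bash
python3 m.py; python3 -c "
from h import *
c=cam('wrist');save(c,'w11.pkl');cv2.imwrite('pics/w11.png',c['img']);crop(c['img'],180,130,170,150,4,'pics/w11z.png')"
```

```text
t 10.35 travel [-0.0007 -0.0008  0.0003] rot [ 0.002 -0.003 -0.313] tcp [ 0.5476 -0.1281  0.0443] F [-0.17 -0.16  0.13] M [-0.406  0.05   0.484] gap 0.0626 j [-0.4   0.36  0.68  1.9  -0.27  0.98 -0.91]
tool yaw -1.3127 turned 0.3007 Mz 0.484 tau [  0.16 -37.53   6.51 -25.23  -0.66   0.11  -0.22]
```

View pics/w11.png

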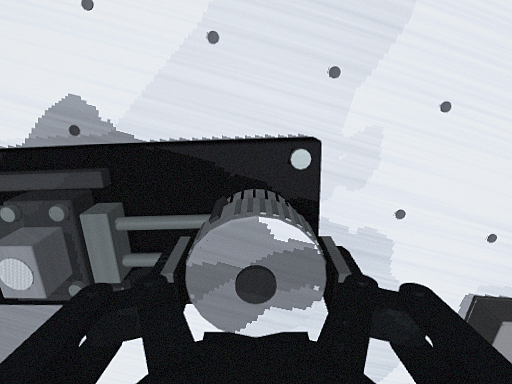

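Call:
move_arm(travel=[[0,0,0],[0,0,0],[0,0,0],[0,0,0],[0,0,0]], rotation=[[0,0,0.05],[0,0,0.08],[0,0,0.11],[0,0,0.13],[0,0,0.15]], claw=[0.055,0.055,0.055,0.055,0.055])

```text
t: 10.9
tcp_pos: [0.5476, -0.1282, 0.0443]
tool_rot: [0.0, 0.999, 0.053, 0.002]
force: [-0.5, -0.4, 1.3]
finger_gap: 0.0626
```

```bash
python3 m.py
```

```text
t 10.9 travel [-0.0008 -0.0008  0.0003] rot [ 0.002 -0.004 -0.465] tcp [ 0.5476 -0.1282  0.0443] F [-0.55 -0.36  1.33] M [-0.493  0.043  0.551] gap 0.0626 j [-0.42  0.36  0.71  1.9  -0.28  0.98 -1.05]
tool yaw -1.4653 turned 0.4533 Mz 0.551 tau [ -0.06 -37.29   6.77 -25.13  -0.79   0.18  -0.34]
```

Call:
move_arm(travel=[[0,0,0],[0,0,0],[0,0,0],[0,0,0],[0,0,0]], rotation=[[0,0,0.04],[0,0,0.06],[0,0,0.08],[0,0,0.1],[0,0,0.12]], claw=[0.055,0.055,0.055,0.055,0.055])

```text
t: 11.4
tcp_pos: [0.5476, -0.1283, 0.0443]
tool_rot: [0.0, 1.0, -0.008, 0.002]
force: [-1.0, -1.2, 1.0]
finger_gap: 0.0627
```

```bash
python3 m.py; python3 -c "
from h import *
c=cam('scene');save(c,'sc12.pkl');crop(c['img'],170,130,110,65,7,'pics/sc12.png')
c=cam('side');save(c,'si12.pkl');crop(c['img'],270,110,90,110,6,'pics/si12.png')"
```

```text
t 11.4 travel [-0.0009 -0.0008  0.0003] rot [ 0.002 -0.004 -0.587] tcp [ 0.5476 -0.1283  0.0443] F [-0.97 -1.18  1.03] M [-0.606  0.077  0.526] gap 0.0627 j [-0.44  0.37  0.73  1.9  -0.29  0.98 -1.16]
tool yaw -1.5867 turned 0.5747 Mz 0.526 tau [ -0.11 -37.11   6.98 -25.08  -0.86   0.21  -0.34]
```

View pics/sc12.png

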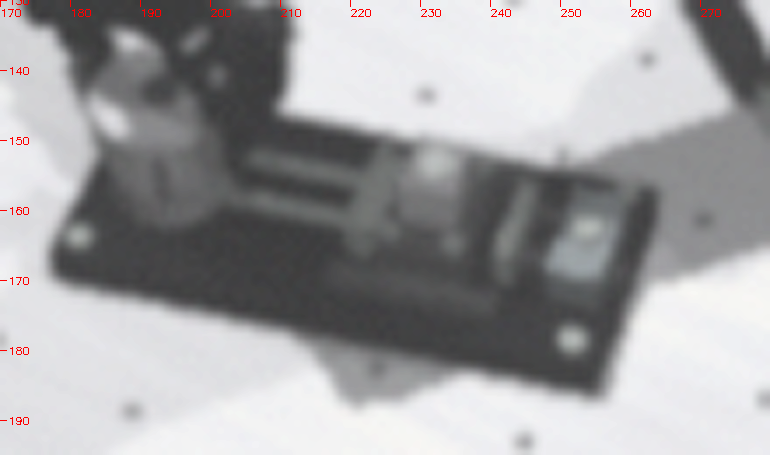

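View pics/si12.png

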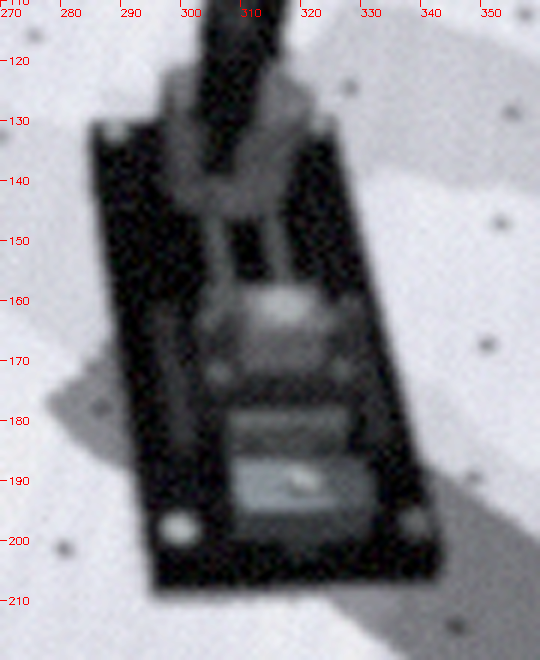

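Both views show the jaw touching the cell, and the cell still 10–15 mm short of the stop pad. The moment is steady at about 0.53 N m. On in measured steps.

Call:
move_arm(travel=[[0,0,0],[0,0,0],[0,0,0],[0,0,0],[0,0,0]], rotation=[[0,0,0.04],[0,0,0.06],[0,0,0.08],[0,0,0.1],[0,0,0.12]], claw=[0.055,0.055,0.055,0.055,0.055])

```text
t: 12.0
tcp_pos: [0.5476, -0.1284, 0.0443]
tool_rot: [0.0, 0.998, -0.069, 0.002]
force: [0.7, -2.6, 0.2]
finger_gap: 0.0622
```

```bash
python3 m.py
```

```text
t 12.0 travel [-0.001  -0.0008  0.0003] rot [ 0.001 -0.004 -0.708] tcp [ 0.5476 -0.1284  0.0443] F [ 0.7  -2.61  0.25] M [-0.678  0.067  0.445] gap 0.0622 j [-0.46  0.38  0.76  1.9  -0.31  0.98 -1.27]
tool yaw -1.7081 turned 0.6961 Mz 0.445 tau [ -0.25 -36.94   7.13 -25.02  -0.97   0.24  -0.34]
```

Call:
move_arm(travel=[[0,0,0],[0,0,0],[0,0,0],[0,0,0],[0,0,0]], rotation=[[0,0,0.04],[0,0,0.06],[0,0,0.08],[0,0,0.1],[0,0,0.12]], claw=[0.055,0.055,0.055,0.055,0.055])

```text
t: 12.5
tcp_pos: [0.5476, -0.1285, 0.0444]
tool_rot: [0.0, 0.992, -0.129, 0.002]
force: [-0.1, -1.7, 0.7]
finger_gap: 0.0627
```

```bash
python3 m.py; python3 -c "
from h import *
c=cam('scene');save(c,'sc13.pkl');crop(c['img'],200,130,80,65,9,'pics/sc13.png')
c=cam('side');save(c,'si13.pkl');crop(c['img'],280,150,70,60,8,'pics/si13.png')"
```

```text
t 12.5 travel [-0.0011 -0.0008  0.0003] rot [ 0.001 -0.004 -0.83 ] tcp [ 0.5476 -0.1285  0.0444] F [-0.13 -1.74  0.72] M [-0.723  0.179  0.511] gap 0.0627 j [-0.48  0.38  0.78  1.9  -0.32  0.98 -1.38]
tool yaw -1.8295 turned 0.8175 Mz 0.511 tau [ -0.36 -36.74   7.33 -24.96  -1.06   0.25  -0.34]
```

View pics/sc13.png

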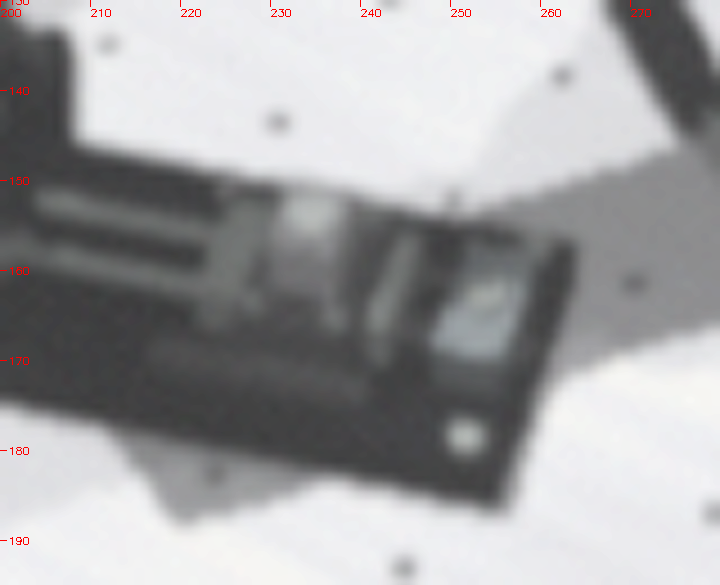

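View pics/si13.png

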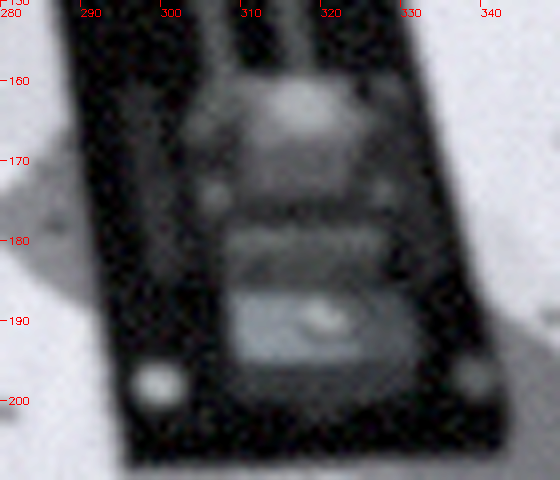

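The cell front is about 2 px (6 mm) from the stop pad in the scene view, so contact should be near 1.0 rad. Smaller steps now.

Call:
move_arm(travel=[[0,0,0],[0,0,0],[0,0,0],[0,0,0]], rotation=[[0,0,0.035],[0,0,0.05],[0,0,0.065],[0,0,0.08]], claw=[0.055,0.055,0.055,0.055])

```text
t: 13.0
tcp_pos: [0.5475, -0.1286, 0.0443]
tool_rot: [-0.0, 0.986, -0.169, 0.002]
force: [-0.3, -1.3, 0.2]
finger_gap: 0.0624
```

```bash
sed -i 's/"tau",s\["joint_torque"\].round(2)/"tau",s["joint_torque"].round(4)/' m.py; cat >> m.py <<'E'
M=[s["moment"][2]];T=[s["joint_torque"][6]]
for i in range(2):
    read_camera("wrist"); s=monitor.state(); M.append(s["moment"][2]);T.append(s["joint_torque"][6])
print("Mz",np.round(M,3),"mean",np.mean(M).round(3),"t7",np.round(T,3))
E
python3 m.py
```

```text
t 13.0 travel [-0.0012 -0.0008  0.0003] rot [ 0.001 -0.004 -0.91 ] tcp [ 0.5475 -0.1286  0.0443] F [-0.28 -1.3   0.19] M [-0.75   0.177  0.555] gap 0.0624 j [-0.49  0.39  0.8   1.9  -0.33  0.99 -1.46]
tool yaw -1.9103 turned 0.8983 Mz 0.555 tau [ -0.4594 -36.5811   7.5095 -24.9184  -1.1254   0.2379  -0.3837]
Mz [0.555 0.322 0.145] mean 0.341 t7 [-0.384 -0.385 -0.247]
```

Call:
move_arm(travel=[[0,0,0],[0,0,0],[0,0,0]], rotation=[[0,0,0.025],[0,0,0.04],[0,0,0.055]], claw=[0.055,0.055,0.055])

```text
t: 13.4
tcp_pos: [0.5475, -0.1287, 0.0444]
tool_rot: [-0.0, 0.981, -0.196, 0.002]
force: [-1.3, -2.0, 1.6]
finger_gap: 0.0623
```

```bash
head -5 m.py > m2.py; head -4 m.py | tail -3 >/dev/null; python3 m2.py 2>&1 | tail -2
```

```text
t 13.4 travel [-0.0012 -0.0008  0.0004] rot [ 0.001 -0.004 -0.966] tcp [ 0.5475 -0.1287  0.0444] F [-1.31 -2.    1.61] M [-0.787  0.203  0.71 ] gap 0.0623 j [-0.5   0.39  0.81  1.9  -0.34  0.99 -1.51]
tool yaw -1.9663 turned 0.9543 Mz 0.71 tau [ -0.4089 -36.486    7.6938 -24.8598  -1.2619   0.2325  -0.5347]
```

Call:
move_arm(travel=[[0,0,0],[0,0,0],[0,0,0]], rotation=[[0,0,0.025],[0,0,0.04],[0,0,0.055]], claw=[0.055,0.055,0.055])

```text
t: 13.7
tcp_pos: [0.5475, -0.1287, 0.0444]
tool_rot: [-0.0, 0.975, -0.224, 0.002]
force: [-0.5, -1.7, 1.5]
finger_gap: 0.0627
```

```bash
cat m2.py; python3 m2.py
```

```text
from h import *
goal((.5467,-.1275,.044),-1.0)
s=monitor.state(); q=q2R(s["tool_rot"])[:,1]; y=np.arctan2(q[1],q[0]); y=y-2*np.pi if y>1 else y
print("tool yaw",y.round(4),"turned",(-1.012-y).round(4),"Mz",s["moment"][2].round(3),"tau",s["joint_torque"].round(4))
M=[s["moment"][2]];T=[s["joint_torque"][6]]
t 13.7 travel [-0.0012 -0.0008  0.0003] rot [ 1.000e-03 -4.000e-03 -1.022e+00] tcp [ 0.5475 -0.1287  0.0444] F [-0.51 -1.73  1.49] M [-0.846  0.23   0.71 ] gap 0.0627 j [-0.51  0.39  0.82  1.9  -0.34  0.99 -1.56]
tool yaw -2.0223 turned 1.0103 Mz 0.71 tau [ -0.4422 -36.3712   7.8325 -24.823   -1.3258   0.224   -0.59  ]
```

Contact felt: the wrist joint's torque rose from a flat −0.34 via −0.38 at 0.898 rad to −0.535 at 0.954 and −0.590 at 1.010 (slope 1.0 N m/rad). Mz rose from about 0.52 to 0.71. That puts contact at about 0.89 rad, so the target is about 1.14 rad.

Call:
move_arm(travel=[[0,0,0],[0,0,0],[0,0,0],[0,0,0]], rotation=[[0,0,0.025],[0,0,0.04],[0,0,0.055],[0,0,0.07]], claw=[0.055,0.055,0.055,0.055])

```text
t: 14.1
tcp_pos: [0.5475, -0.1288, 0.0444]
tool_rot: [-0.0, 0.966, -0.258, 0.002]
force: [-0.6, -2.2, 0.6]
finger_gap: 0.0628
```

```bash
python3 m2.py
```

```text
t 14.1 travel [-0.0013 -0.0007  0.0003] rot [ 1.000e-03 -4.000e-03 -1.093e+00] tcp [ 0.5475 -0.1288  0.0444] F [-0.6  -2.19  0.61] M [-0.823  0.261  0.775] gap 0.0628 j [-0.52  0.4   0.83  1.9  -0.35  0.99 -1.62]
tool yaw -2.0933 turned 1.0813 Mz 0.775 tau [ -0.4681 -36.2481   8.0036 -24.78    -1.4243   0.2081  -0.6538]
```

Call:
move_arm(travel=[[0,0,0],[0,0,0],[0,0,0],[0,0,0]], rotation=[[0,0,0.02],[0,0,0.035],[0,0,0.05],[0,0,0.063]], claw=[0.055,0.055,0.055,0.055])

```text
t: 14.5
tcp_pos: [0.5474, -0.1288, 0.0443]
tool_rot: [-0.0, 0.957, -0.289, 0.002]
force: [-0.8, -2.6, 1.2]
finger_gap: 0.0626
```

```bash
python3 m2.py; python3 -c "
from h import *
c=cam('wrist');save(c,'w14.pkl');crop(c['img'],180,130,170,150,4,'pics/w14z.png')
c=cam('scene');save(c,'sc14.pkl');crop(c['img'],200,130,80,65,9,'pics/sc14.png')"
```

```text
t 14.5 travel [-0.0013 -0.0007  0.0003] rot [ 1.000e-03 -4.000e-03 -1.157e+00] tcp [ 0.5474 -0.1288  0.0443] F [-0.79 -2.63  1.23] M [-0.876  0.279  0.846] gap 0.0626 j [-0.53  0.4   0.85  1.9  -0.36  0.99 -1.68]
tool yaw -2.1574 turned 1.1454 Mz 0.846 tau [ -0.4914 -36.1177   8.1924 -24.7329  -1.5071   0.1891  -0.7479]
```

View pics/w14z.png

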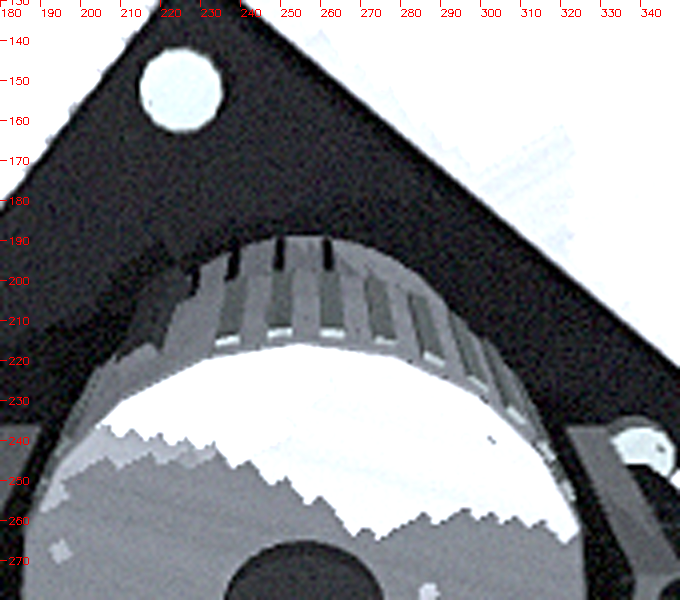

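View pics/sc14.png

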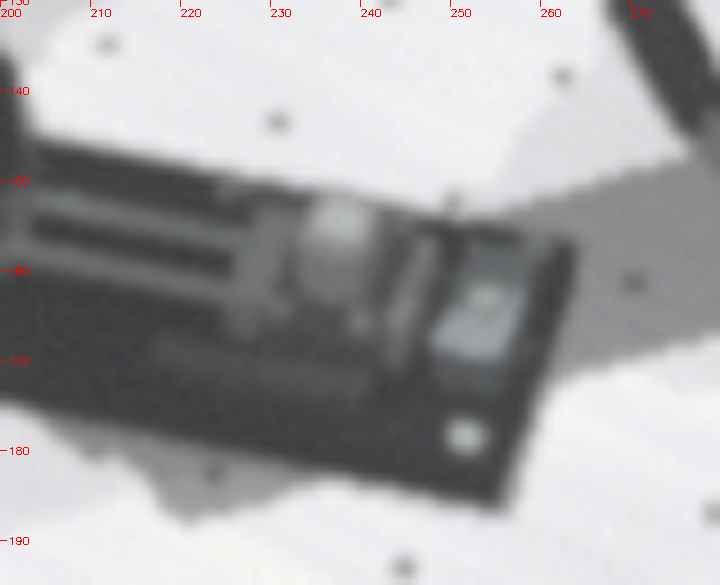

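Stop pad has visibly moved about 2 px (about 7 mm) and the cell stands square against it. The torques (Mz +0.33, joint 7 +0.41 against +0.37 expected) bracket one division. Check for wheel slip in the grip, and the pad travel.

```bash
python3 - <<'E'
from h import *
w10=load("w10.pkl")["img"];w14=load("w14.pkl")["img"]
x=np.vstack([w10[185:220,200:310],w14[185:220,200:310]]);cv2.imwrite("pics/slip.png",cv2.convertScaleAbs(cv2.resize(x,None,fx=6,fy=6,interpolation=cv2.INTER_CUBIC),alpha=1.6))
a=load("sc13.pkl")["img"];b=load("sc14.pkl")["img"]
# pad brightness profile along pad normal (rows 158-168)
for n,i in(("13",a),("14",b)):
    g=cv2.cvtColor(i,cv2.COLOR_BGR2GRAY).astype(float); print(n,[g[r,236:252].astype(int).tolist() for r in(160,163,166)])
E
```

```text
13 [[70, 65, 57, 51, 50, 51, 60, 69, 71, 64, 54, 50, 49, 48, 53, 62], [68, 62, 56, 52, 55, 71, 78, 75, 64, 52, 44, 41, 46, 58, 72, 85], [60, 63, 57, 51, 59, 71, 72, 63, 56, 52, 52, 57, 74, 92, 99, 101]]
14 [[72, 72, 72, 71, 65, 60, 53, 52, 59, 68, 70, 65, 56, 51, 53, 61], [64, 65, 64, 66, 62, 56, 54, 63, 74, 76, 67, 55, 48, 54, 66, 77], [49, 51, 58, 68, 69, 62, 61, 70, 72, 65, 58, 58, 74, 91, 98, 100]]
```

View pics/slip.png

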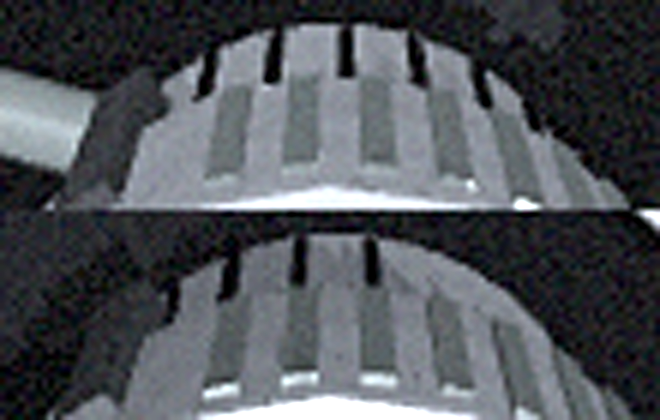

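```bash
python3 - <<'E'
from h import *
a=load("sc14.pkl");N=np.array([.5143,-.0186,.042]);ey=np.array([-.284,.959,0])
p=proj(a,[N+.04*ey,N+.05*ey]);d=p[1]-p[0];ex=np.array([.959,.284,0]);e=proj(a,[N+.04*ey+.01*ex])[0]-p[0]
# horizontal shift of pad edge line per mm of y travel
s=(d[0]-d[1]*e[0]/e[1])/10; print(p,s,"mm for 2.0/2.2/2.4px",2/s,2.2/s,2.4/s)
E
```

```text
[[241.51971522 160.48882611]
 [244.71038271 161.15184916]] 0.3455820333497786 mm for 2.0/2.2/2.4px 5.787337902418419 6.366071692660262 6.944805482902103
```

All four estimates (angle 0.25, Mz 0.21, joint torque 0.29, pad travel 6.4 mm = 0.21 rad) lie inside the band of 0.17–0.38, and there was no slip. Release and rise.

Call:
move_arm(travel=[[0,0,0],[0,0,0],[0,0,0],[0,0,0]], rotation=[[0,0,0],[0,0,0],[0,0,0],[0,0,0]], claw=[0.085,0.085,0.085,0.085])

```text
t: 15.0
tcp_pos: [0.5475, -0.1284, 0.0444]
tool_rot: [-0.001, 0.957, -0.289, 0.002]
force: [-0.2, 0.4, -1.1]
finger_gap: 0.0856
```

Call:
move_arm(travel=[[0,0,-0.02],[0,0,-0.05],[0,0,-0.09],[0,0,-0.12],[0,0,-0.12]], rotation=[[0,0,0],[0,0,0],[0,0,0],[0,0,0],[0,0,0]], claw=[0.085,0.085,0.085,0.085,0.085])

```text
t: 15.5
tcp_pos: [0.5499, -0.1291, 0.1688]
tool_rot: [-0.002, 0.957, -0.29, 0.006]
force: [0.5, 0.0, -0.1]
finger_gap: 0.0848
```

```bash
python3 - <<'E'
from h import *
s=monitor.state();print(s["t"],s["tcp_pos"],s["force"].round(2))
c=cam('wrist');save(c,'w15.pkl');cv2.imwrite('pics/w15.png',c['img'])
c=cam('scene');save(c,'sc15.pkl');crop(c['img'],170,130,110,65,7,'pics/sc15.png')
g=cv2.cvtColor(c["img"],cv2.COLOR_BGR2GRAY); print([g[r,236:252].tolist() for r in(160,163,166)])
E
```

```text
15.5 [ 0.54989377 -0.12913853  0.16879717] [ 0.51  0.04 -0.13]
[[71, 71, 71, 70, 65, 59, 56, 55, 62, 74, 75, 68, 57, 50, 56, 64], [64, 63, 64, 66, 63, 58, 57, 65, 76, 78, 69, 56, 48, 54, 64, 69], [51, 52, 57, 66, 68, 62, 62, 69, 73, 65, 59, 55, 60, 66, 69, 69]]
```

View pics/w15.png

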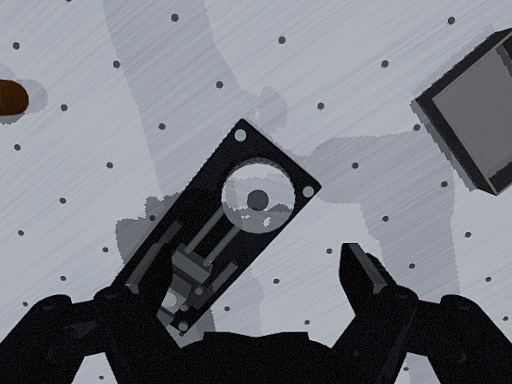

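View pics/sc15.png

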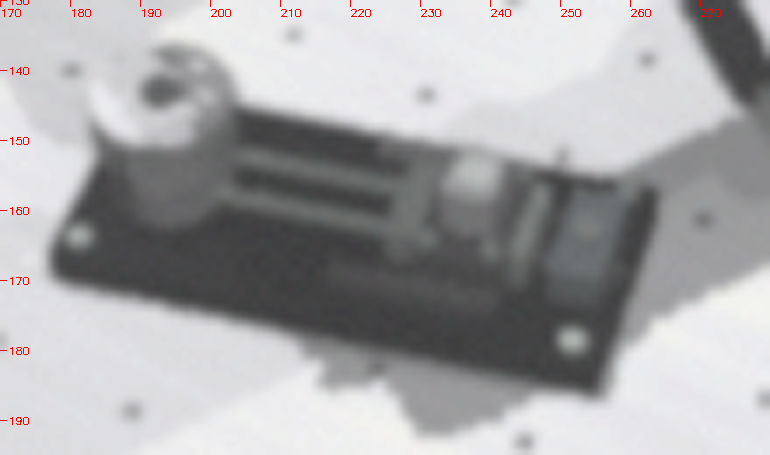

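Jaw, cell and pad profile are unchanged after release, and everything is free. There is time for one closer look at the stop pad, to compare with the earlier views.

```bash
python3 -c "
from h import *
goal((.500,.025,.14),-2.1574)"
```

```text
t 15.6 travel [-0.1243 -0.1011  0.0247] rot [-0.004 -0.004 -0.   ] tcp [ 0.5474 -0.1281  0.1648] F [ 0.02  0.31 -0.11] M [-0.104  0.063 -0.028] gap 0.0851 j [-0.63  0.24  0.93  1.79 -0.21  1.21 -1.79]
```

Call:
move_arm(travel=[[-0.035,-0.028,0],[-0.07,-0.056,0.005],[-0.105,-0.084,0.01],[-0.124,-0.101,0.02],[-0.124,-0.101,0.025]], rotation=[[0,0,-0.1],[0,0,-0.2],[0,0,-0.3],[0,0,-0.4],[0,0,-0.4]], claw=[0.085,0.085,0.085,0.085,0.085])

```text
t: 16.1
tcp_pos: [0.4975, 0.0297, 0.1372]
tool_rot: [-0.001, 0.996, -0.089, 0.0]
force: [0.5, 0.1, -0.9]
finger_gap: 0.0849
```

```bash
python3 -c "
from h import *
read_camera('wrist');read_camera('wrist')
goal((.500,.025,.14),-2.1574)
c=cam('wrist');save(c,'w16.pkl');crop(c['img'],160,90,200,170,4,'pics/w16.png')"
```

```text
t 16.2 travel [ 0.0013 -0.0003 -0.0022] rot [-0.    -0.002  0.4  ] tcp [0.4986 0.0249 0.1378] F [-0.64 -1.06 -0.44] M [-0.037  0.01  -0.019] gap 0.085 j [-0.87  0.07  0.8   1.96 -0.06  1.13 -1.8 ]
```

View pics/w16.png

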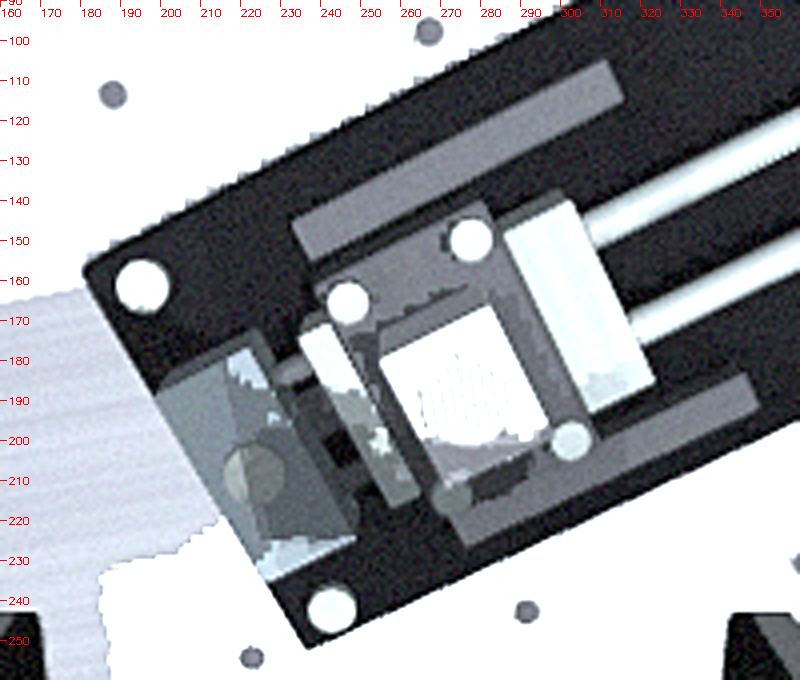

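```bash
python3 - <<'E'
from h import *
def run(n,o,k,bolts,back,front,yaw=.2885):
    c=load(n);ey=np.array([-np.sin(yaw),np.cos(yaw),0])
    f=lambda p:(o[0]+p[0]/k,o[1]+p[1]/k)
    y=lambda l,z:np.mean([atz(c,f(p),z)@ey for p in l])
    B=y(bolts,.023);print(n,"pad back/front rel bolts mm",1e3*(y(back,.042)-B),1e3*(y(front,.042)-B))
run("w3.pkl",(160,30),3,[(155,51),(417,49)],[(222,150),(353,150)],[(222,175),(353,175)])
run("w4.pkl",(150,90),3,[(127,44),(527,44)],[(226,207),(428,207)],[(226,242),(428,242)])
run("w16.pkl",(160,90),4,[(142,286),(332,609)],[(299,338),(390,509)],[(328,322),(419,494)])
c=load("w6.pkl");crop(c["img"],190,25,120,150,5,"pics/w6s.png")
E
```

```text
w3.pkl pad back/front rel bolts mm -34.29720246835187 -42.27553394437995
w4.pkl pad back/front rel bolts mm -33.79955890253747 -41.521261416538735
w16.pkl pad back/front rel bolts mm -28.504710173344744 -35.66283214478888
```

View pics/w6s.png

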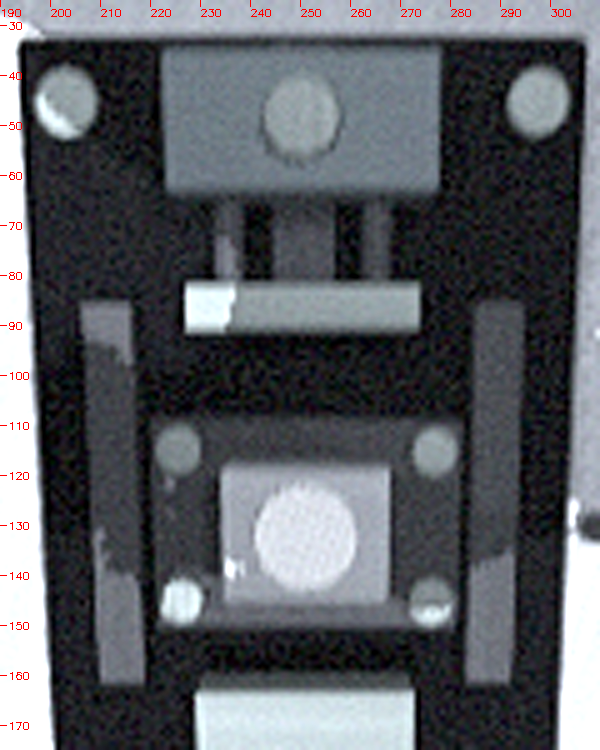

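Cell stands flush between jaw and pad and square. Pad travel by this view is 5.3–6.6 mm, a bit short of 7.5. I repeat the exact earlier w4 view so that biases cancel.

```bash
python3 -c "
from h import *
goal((.5101,-.0113,.12),-2.1574)
p=load('w4.pkl');print(p['o'],p['Rm'].round(3))
goal((.5101,-.0113,.12),.28)"
```

```text
t 16.25 travel [0.017  0.0325 0.0186] rot [-0.001 -0.003  0.398] tcp [0.4994 0.0238 0.1385] F [ 0.69  0.37 -0.06] M [-0.014  0.052  0.012] gap 0.0848 j [-0.87  0.07  0.81  1.96 -0.06  1.13 -1.8 ]
[0.48974527 0.06241813 0.22778222] [[ 0.958  0.276  0.077]
 [ 0.287 -0.915 -0.284]
 [-0.008  0.294 -0.956]]
t 16.25 travel [0.017  0.0325 0.0186] rot [-0.002 -0.003  1.102] tcp [0.4994 0.0238 0.1385] F [ 0.69  0.37 -0.06] M [-0.014  0.052  0.012] gap 0.0848 j [-0.87  0.07  0.81  1.96 -0.06  1.13 -1.8 ]
```

Call:
move_arm(travel=[[0,0,0],[0,0,0],[0,0,0],[0,0,0],[0,0,0]], rotation=[[0,0,-0.15],[0,0,-0.3],[0,0,-0.45],[0,0,-0.6],[0,0,-0.75]], claw=[0.085,0.085,0.085,0.085,0.085])

```text
t: 16.75
tcp_pos: [0.4998, 0.0217, 0.1385]
tool_rot: [0.001, 0.961, 0.278, 0.001]
force: [-0.4, 0.5, 0.4]
finger_gap: 0.0851
```

Call:
move_arm(travel=[[0,0,0],[0,0,0],[0,0,0],[0,0,0],[0,0,0]], rotation=[[0,0,-0.15],[0,0,-0.3],[0,0,-0.45],[0,0,-0.6],[0,0,-0.75]], claw=[0.085,0.085,0.085,0.085,0.085])

```text
t: 17.25
tcp_pos: [0.5001, 0.0197, 0.1385]
tool_rot: [0.002, 0.792, 0.61, 0.001]
force: [0.9, -0.9, -0.7]
finger_gap: 0.0851
```

```bash
python3 -c "
from h import *
goal((.5101,-.0113,.085),.286)"
```

```text
t 17.25 travel [-0.0273  0.0173  0.0536] rot [ 0.003  0.002 -0.544] tcp [0.5001 0.0197 0.1385] F [ 0.87 -0.87 -0.66] M [-0.003  0.031 -0.008] gap 0.0851 j [-0.79  0.07  0.73  1.96 -0.05  1.13 -0.3 ]
```

Call:
move_arm(travel=[[-0.027,0.017,0.01],[-0.027,0.017,0.025],[-0.027,0.017,0.04],[-0.027,0.017,0.053],[-0.027,0.017,0.053]], rotation=[[0.003,0.002,-0.14],[0.003,0.002,-0.28],[0.003,0.002,-0.42],[0.003,0.002,-0.545],[0.003,0.002,-0.545]], claw=[0.085,0.085,0.085,0.085,0.085])

```text
t: 17.75
tcp_pos: [0.5086, -0.013, 0.0839]
tool_rot: [-0.001, 0.6, 0.8, -0.002]
force: [-0.2, -0.1, -0.4]
finger_gap: 0.0851
```

```bash
python3 -c "
from h import *
read_camera('wrist');read_camera('wrist')
goal((.5101,-.0113,.085),.286)
c=cam('wrist');save(c,'w17.pkl');print(c['o']);crop(c['img'],150,90,220,180,3,'pics/w17.png')"
```

```text
t 17.85 travel [0.001  0.0004 0.0007] rot [-0.001  0.001 -0.004] tcp [ 0.51   -0.0124  0.0857] F [-0.27  0.39 -0.47] M [-0.016 -0.027  0.026] gap 0.085 j [-0.68  0.18  0.72  1.99 -0.13  1.03  0.37]
[0.48914965 0.06164133 0.22820556]
```

View pics/w17.png

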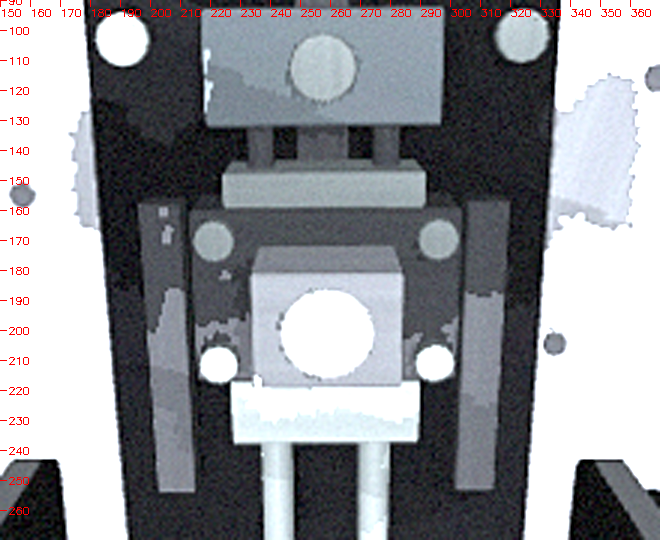

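```bash
python3 - <<'E'
from h import *
ey=np.array([-np.sin(.2885),np.cos(.2885),0])
r={}
# subpixel row profiles averaged over columns
for n in("w4","w17"):
    c=load(n+".pkl");g=cv2.cvtColor(c["img"],cv2.COLOR_BGR2GRAY).astype(float)
    p=g[:,228:290].mean(1); pb=None
    print(n,"rows",{i:int(p[i]) for i in range(128,176)})
    c["p"]=p; r[n]=c
E
```

```text
w4 rows {128: 97, 129: 97, 130: 97, 131: 98, 132: 100, 133: 78, 134: 43, 135: 29, 136: 35, 137: 38, 138: 39, 139: 39, 140: 39, 141: 38, 142: 37, 143: 38, 144: 37, 145: 37, 146: 37, 147: 37, 148: 37, 149: 37, 150: 38, 151: 36, 152: 35, 153: 33, 154: 54, 155: 62, 156: 63, 157: 66, 158: 62, 159: 92, 160: 109, 161: 109, 162: 107, 163: 107, 164: 108, 165: 107, 166: 106, 167: 105, 168: 104, 169: 109, 170: 97, 171: 41, 172: 12, 173: 16, 174: 18, 175: 17}
w17 rows {128: 91, 129: 91, 130: 89, 131: 64, 132: 32, 133: 28, 134: 32, 135: 34, 136: 35, 137: 34, 138: 36, 139: 36, 140: 36, 141: 35, 142: 33, 143: 52, 144: 60, 145: 64, 146: 62, 147: 85, 148: 107, 149: 110, 150: 106, 151: 106, 152: 107, 153: 106, 154: 105, 155: 104, 156: 103, 157: 105, 158: 103, 159: 57, 160: 44, 161: 51, 162: 52, 163: 51, 164: 50, 165: 50, 166: 50, 167: 50, 168: 51, 169: 50, 170: 49, 171: 49, 172: 72, 173: 76, 174: 75, 175: 74}
```

```bash
python3 - <<'E'
from h import *
ey=np.array([-np.sin(.2885),np.cos(.2885),0])
def Y(n,row,z): return 1e3*atz(load(n+".pkl"),(258,row),z)@ey
for n,h,bb,bt,fr in(("w4",133.34,153.5,158.8,170.66),("w17",131.12,142.5,147.0,158.61)):
    H=Y(n,h,.042);print(n,"H",H,"rel: backbot",Y(n,bb,.02)-H,"backtop",Y(n,bt,.042)-H,"front",Y(n,fr,.042)-H)
print("jaw front top now", Y("w17",90+381/3,.042), "pad front",Y("w17",158.61,.042))
E
```

```text
w4 H -98.25417413115862 rel: backbot -16.537512599630006 backtop -16.247852494060567 front -24.09143879271643
w17 H -98.10465109042649 rel: backbot -10.13544449702141 backtop -10.032813627795846 front -17.561090463613866
jaw front top now -156.3631410355792 pad front -115.66574155404035
```

With edges measured in the same view as before, the pad has moved 6.3–6.5 mm (allowed about 5.0–11.4 mm), so about 11 N at the jaw, safely inside the band. Raise clear and hand in.

Call:
move_arm(travel=[[0,0,-0.03],[0,0,-0.06],[0,0,-0.08],[0,0,-0.08],[0,0,-0.08]], rotation=[[0,0,0],[0,0,0],[0,0,0],[0,0,0],[0,0,0]], claw=[0.085,0.085,0.085,0.085,0.085])

```text
t: 18.4
tcp_pos: [0.5108, -0.012, 0.1668]
tool_rot: [0.001, 0.601, 0.799, 0.001]
force: [-0.6, -0.3, 0.6]
finger_gap: 0.085
```

```bash
python3 -c "
from h import *
s=monitor.state();print(s['t'],s['tcp_pos'],s['force'].round(2))
c=cam('scene');a=load('sc0.pkl')
for n,(u,v) in dict(obj=(271,231),jar=(195,225),post=(361,220)).items(): print(n,cv2.absdiff(c['img'][v-12:v+12,u-10:u+10],a['img'][v-12:v+12,u-10:u+10]).mean())
print(manip.hand_in())"
```

```text
18.4 [ 0.51076347 -0.01197628  0.16680105] [-0.59 -0.35  0.65]
obj 2.939583333333333
jar 2.3930555555555557
post 5.535416666666666
the job is handed in; nothing more can be done
None
```

The cell is standing in the clamp channel, pressed against the sprung stop, and the wheel is let go. I handed the job in at 18.4 s; no verdict was reported.

- **Placing:** I set the cell down on the channel floor and released it with gaps to both jaw and stop before touching the wheel. The last close view showed it square and flush between jaw and stop pad.
- **Tightening:** I felt the stop at about 0.89 rad and went on to 1.145 rad, about one division. The pictures showed no slip of the wheel in the fingers, and the jaw and stop pad did not move on release.
- **Force at the jaw:** The checks did not agree exactly, but all fall inside the allowed 0.17–0.38 rad past contact:

| Check | Past contact (rad) |
|---|---|
| Angle turned | 0.25 |
| Wrist moment | about 0.21 |
| Joint 7 torque | about 0.29 |
| Stop pad travel, 6.3–6.5 mm | about 0.21 |

- **Best estimate:** The pad travel is the most direct measure and implies about 11 N. That is below the nominal 13 N but within 9.5–16.5 N.
- **Scale not read:** I could not read the division from the pointer and scale in the pictures, so it rests on the checks above.
- **Bystanders:** The objective, jar and post look unmoved in the last scene picture, and the arm was clear of everything.

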